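Close the vacuum-line filter housing

TASK

Put the vacuum filter housing back together: lower the clean white filter plate into the barrel, stand the blue spacer cage on top of it, then set the green lock ring on the collar, feel for where its three lugs drop through the notches, and screw it clockwise (seen from above) until it comes up against its stop and clamps the stack. Snug is enough: never force the ring against the collar. Let go of everything and leave the used brown filter and the other bench things where they are.

Things in the scene. Friction and masses are not known exactly. Their poses are not given: they have to be found in the camera images.
- barrel_axis (a point): Filter housing: fixed round beige barrel, 124 mm outside, foot 140 mm, pipe stub on one side (to 88 mm from the axis, 26 mm up). The point is on its axis at bench level; z up, x along the stub. Bore 87 mm wide; in it a sprung steel seat, top 12 mm above the bench.
- collar_mouth (a point): Centre of the collar's top face, 83 mm up on the barrel axis. Opening 88 mm. Its lip has 3 notches 120 deg apart, 36 deg wide; where they point changes every time and is not reported (nor by these axes): feel or look. Under the lip, clockwise from each notch, a cam ramp sinks 7 mm over 70 deg to a solid stop (80 deg of turn from mid-notch to stop).
- seat (a joint): How far the sprung seat is pressed down, m: 0 free (it carries the loose stack without sinking), 0.006 at its limit. 2 N/mm after a preload of 8 N. The ring screwed home holds it at about 0.0035.
- filter_center (a point): Clean filter plate: white disc 80 mm wide, 10 mm thick, with a steel knob on its axis (20 mm diameter, 26 mm tall) to lift it by; 36 mm tall in all, about 140 g. The point is on the axis half-way up, 18 mm above the underside; z up. In the barrel, open the fingers to 40 mm at most. A used filter of the same shape, but brown, lies on the bench and stays there.
- spacer_center (a point): Spacer cage: blue plate 80 mm wide, 6 mm thick, on six 30 mm legs, with a steel knob on top (20 mm diameter, 28 mm tall); 64 mm tall in all, about 160 g. It stands on the filter plate, the filter's knob between its legs. The point is on its axis half-way up, 32 mm above the underside; z up.
- ring_center (a point): Lock ring, green, hollow, 62 mm tall, about 300 g. The point is on its axis half-way up, 31 mm above the underside; z up. From 20 mm up to the top: a hexagonal hub to grip, 56 mm across flats; one flat faces the ring's x axis. Fingers left 2 to 4 mm wider than the hub still turn it and let it slide down; closed fingers must follow it down.
- ring_nose (a point): Centre of the lock ring's underside. Lowest 12 mm: round nose 84 mm wide, fits the collar. 12 to 18 mm up: 3 orange lugs 13 mm wide, reaching 51 mm from the axis, 120 deg apart, the first along x. With lugs on the lip this point is 71 mm above the bench; in the notches it falls to 58 mm by its weight; home 54 mm. Ramp torque stays below 0.4 N m, then a solid stop; 2 N m on it is too much.
There are look-alikes about, which are no part of the job. Of the things that look like the part that bears spacer_center, the larger one is meant.

How it is judged:
By the outcome, as a careful person would: the job done as asked, in the order asked, and still so for the second after the job is handed in, with the robot touching nothing.
It also fails if it takes over 72 s, if anything falls off the work surface, if the arm or the gripper's body presses on something with over 40 N, if the wrist force passes 120 N, or if a joint passes its speed limit or range.

ROBOT

A 6-joint arm with a two-finger parallel gripper is mounted at the origin on the work surface. World frame = base frame: x ahead of the robot, y to its left, z up, the work surface at z = 0. Lengths are in mm, angles in rad, forces in N, time in s.
With the tool pointing down it reaches from about 375 to 925 mm from the base axis. Payload 5.7 kg.
Tool frame: the origin (TCP) lies between the finger pads; the fingertips stand 14 mm ahead of it and the grasp point (between the pads) lies 5 mm behind it; z points along the fingers, y is the line along which they close (so a half turn about z gives the same grasp; the last joint's range is limited). The gripper opens to 88 mm and grips with 3 to 60 N. Pads are 20 mm wide; open, the fingers measure 115 mm over their backs; the gripper's body (75 mm by 178 mm) begins 61 mm behind the grasp point.
Start: joints at [1.067, 0.359, 1.51, -0, 1.272, -0.115], TCP at [227.436, 555.188, 208.623] pointing down, gripper open.
Joint ranges: [-2.97, 2.97], [-1.01, 2.36], [0.21, 2.38], [-0.96, 4.11], [0.2, 2.71], [-2.98, 2.98]. Speed limits (rad/s): [2.39, 2.39, 3.14, 3.14, 3.14, 3.14].

INTERFACE

Orientations are given as a rotation vector (axis times angle).
In Python, from workcell import sensors, vision, ctrl gives the robot as it stands.
- The arm moves only by the tool drive_tool, never from a script. Its argument "plan" is a list of rows, each an object with "dp": the shift along the tool's x, y, z scaled (see below), a list of three; "dr": the turn, a rotation vector about the tool's x, y, z scaled (see below), a list of three; "grip": the gripper command: -1 is fully open, 1 is shut, values between are in proportion. In form: [{"dp": [dx, dy, dz], "dr": [rx, ry, rz], "grip": grip}, ...]. A call has 1 to 5 rows; each row is the pose to reach, as a shift and turn from the pose commanded when the call began, along the tool's axes at that moment, turning the shorter way round; what a row does not reach only later rows make up. The controller multiplies each number of a shift by 100 mm and each number of a turn by 180 degrees. A row lasts 1/10 s, in which the tool goes at most 50 mm and 8.59 degrees, less where a joint would pass 70% of its speed; a pose out of reach is approached as far as the arm can. A call with a number of a shift or a turn outside -1 to 1 is refused whole. A call with a gripper value outside its range is refused whole. The fingers move at their own pace and stop on an object; "squeeze" is the grip in N (left out, the last holds). Time passes only in rows, so rows that repeat a pose let the fingers close. It gives the time, the measured TCP pose, the force, the opening and the grip force at its end, in the units of the state.
- sensors.get_obs(): the state, without advancing time (a new reading comes with each control period).
- vision.read_camera(name): name is "scene" or "side" or "wrist"; returns the picture (480x640x3 uint8, blue, green, red); there is no depth.
- vision.calibration(name): a dict with "fx", "fy", "cx", "cy" (pixels), "extrinsics" (4x4, takes a point from camera to world coordinates); the wrist camera has in their place "hand_eye" (4x4, takes a point from camera to tool coordinates, whose origin is the TCP and whose axes are the flange's). Camera axes: x right, y up, looking along -z (the intrinsics and any distortion apply to the point x, -y, -z); pixel columns grow to the right and rows downward; lengths in mm; the calibration is good to about 2 mm. A picture is of the moment at which its call begins: read the wrist's pose just before it. calibration takes no time and is no camera call.
- ctrl.close_job(): hands the job in; it is judged then, once.
The state is a dict: "time_s": time; "joint_positions": joint angles; "joint_vel": joint speeds; "joint_torque": joint torques, N m; "eef_pos": TCP position; "tool_rot": TCP orientation; "wrist_force": force on the tool from outside, world axes, zero at the start; "ft_torque": the same for the moment, N m; "grip_width": finger opening in mm; "grip_force": force on a finger pad.
Only numpy, scipy, OpenCV 4.12 (cv2) and the standard library are available. Lean on these libraries where they do the work, as an engineer would, in place of code of your own. Each camera call takes 0.05 s, during which the arm holds its last target. There are 200 camera calls.

## Working session

There is one attempt and no reset: what is moved stays moved. The work goes in short steps, Python scripts to look and compute and a tool call to move; the robot and the scene stay as the last step left them, time stands still between calls to the robot, and variables do not carry over. Pictures are saved under pics/ and viewed, at most 10 in all, crops included, and the job is handed in when it is done.

Besides the shell and the picture viewer there is one more tool, called after "Call:" as name(argument=value, ...), one argument or row to a line, values as JSON. drive_tool: Moves the arm, as the interface text tells. Its arguments: {"type":"object","properties":{"plan":{"type":"array","items":{"type":"object","properties":{"dp":{"type":"array","items":{"type":"number","minimum":-1,"maximum":1}},"dr":{"type":"array","items":{"type":"number","minimum":-1,"maximum":1}},"grip":{"type":"number"}}}},"squeeze":{"type":"number"}},"required":["plan"]}

```bash
ls; mkdir -p pics
python3 - <<'E'
from workcell import sensors, vision, ctrl
import cv2,numpy as np
np.set_printoptions(precision=4,suppress=True)
print(sensors.get_obs())
for n in ("scene","side","wrist"):
    im=vision.read_camera(n); cv2.imwrite(f"pics/{n}0.png",im); print(n,vision.calibration(n))
E
```

```text
pics
{'time_s': 0.0, 'joint_positions': array([ 1.0669,  0.3595,  1.5114, -0.    ,  1.2725, -0.1151]), 'joint_vel': array([-0.0001, -0.    , -0.001 ,  0.0001,  0.0007, -0.0012]), 'joint_torque': array([  0.0009, -51.5378, -27.0724,   0.0675,   0.0351,  -0.0001]), 'eef_pos': array([227.1111, 554.5946, 207.8335]), 'tool_rot': array([-0.6068, -3.0819,  0.0027]), 'wrist_force': array([ 0.3531,  0.0987, -0.2255]), 'ft_torque': array([ 0.0111, -0.0047,  0.0337]), 'grip_force': 0.0, 'grip_width': 87.87113123851799}
scene {'fx': 621.322362810514, 'fy': 621.322362810514, 'cx': 326.9221195623015, 'cy': 245.85231140565807, 'extrinsics': array([[  -0.4217,   -0.5448,    0.7248, 1377.0611],
       [   0.9066,   -0.2659,    0.3276,  396.1311],
       [   0.0142,    0.7953,    0.606 ,  804.0698],
       [   0.    ,    0.    ,    0.    ,    1.    ]])}
side {'fx': 448.24375401788404, 'fy': 448.24375401788404, 'cx': 318.4678909582431, 'cy': 228.11463640685264, 'extrinsics': array([[   0.9422,    0.1769,   -0.2847,  250.1545],
       [  -0.3347,    0.5394,   -0.7726, -736.425 ],
       [   0.0169,    0.8232,    0.5674,  644.0652],
       [   0.    ,    0.    ,    0.    ,    1.    ]])}
wrist {'fx': 368.8073046766315, 'fy': 368.8073046766315, 'cx': 320.10393511577735, 'cy': 240.7828002729068, 'hand_eye': array([[  -0.0007,    0.9527,    0.3039,   83.7967],
       [   1.    ,    0.0009,   -0.0005,    0.4013],
       [  -0.0008,    0.3039,   -0.9527, -176.3545],
       [   0.    ,    0.    ,    0.    ,    1.    ]])}
```

View pics/scene0.png

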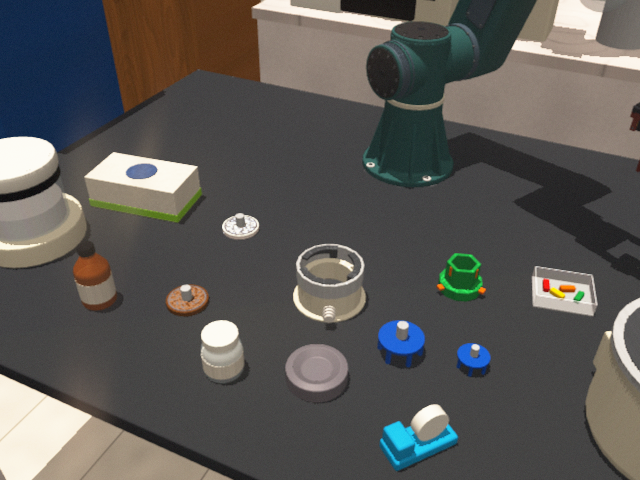

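View pics/side0.png

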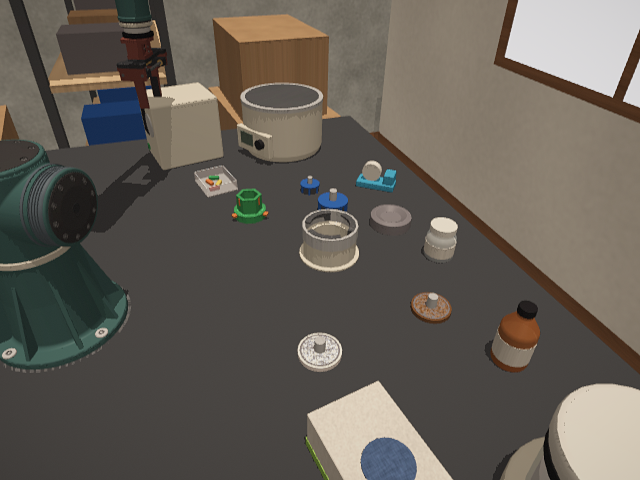

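Scene view: the white filter is at (240,226) and the brown used one at (187,299). The barrel is at (330,275) with its stub at (328,313), and the green ring is at (463,275). There are two blue cages, one large at (402,340) and one small at (474,358). The larger one fits the description. I'll confirm it in a crop along with the measurements.

```bash
cat > h.py <<'E'
from workcell import sensors, vision, ctrl
import cv2,numpy as np
from scipy.spatial.transform import Rotation as R
np.set_printoptions(precision=3,suppress=True)
def T(n,obs=None):
    c=vision.calibration(n)
    if n!="wrist": return c,c["extrinsics"]
    M=np.eye(4);M[:3,:3]=R.from_rotvec(obs["tool_rot"]).as_matrix();M[:3,3]=obs["eef_pos"]
    return c,M@c["hand_eye"]
def cast(n,uv,z,obs=None):
    c,M=T(n,obs); uv=np.atleast_2d(uv).astype(float)
    d=np.c_[(uv[:,0]-c["cx"])/c["fx"],-(uv[:,1]-c["cy"])/c["fy"],-np.ones(len(uv))]@M[:3,:3].T
    o=M[:3,3]; return (o+d*((z-o[2])/d[:,2])[:,None])[:,:2]
def proj(n,p,obs=None):
    c,M=T(n,obs); q=(np.linalg.inv(M)@np.r_[p,1])[:3]
    return np.array([c["cx"]-c["fx"]*q[0]/q[2],c["cy"]+c["fy"]*q[1]/q[2]])
def circle(P):
    (x,y),r=cv2.minEnclosingCircle(P.astype(np.float32).reshape(-1,1,2)); return np.array([x,y,r])
def blobs(m,amin=30):
    m=cv2.morphologyEx(m.astype(np.uint8)*255,cv2.MORPH_OPEN,np.ones((2,2)))
    cs,_=cv2.findContours(m,cv2.RETR_EXTERNAL,cv2.CHAIN_APPROX_NONE)
    return sorted([c.reshape(-1,2) for c in cs if cv2.contourArea(c)>amin],key=lambda c:-cv2.contourArea(c))
def delta(target,obs=None,deg=0):
    """tool-frame shift in units of 100mm to world target"""
    o=obs or sensors.get_obs(); return R.from_rotvec(o["tool_rot"]).as_matrix().T@(np.array(target)-o["eef_pos"])/100
E
python3 - <<'E'
from h import *
for n in ("scene","side"):
    im=cv2.imread(f"pics/{n}0.png"); hsv=cv2.cvtColor(im,cv2.COLOR_BGR2HSV); h,s,v=[hsv[...,i].astype(int) for i in range(3)]
    roi=np.zeros(h.shape,bool)
    if n=="scene": roi[200:400,150:520]=1
    else: roi[150:380,220:460]=1
    for nm,m,z in (("blue",(abs(h-118)<8)&(s>150)&(v>60),36),("green",(abs(h-65)<15)&(s>130),10),("orange",(h<16)&(s>200)&(v>150),15),("white",(s<40)&(v>150),10),("brown",(h<16)&(s>80)&(s<200)&(v>50),10)):
        for c in blobs(m&roi,12)[:5]:
            print(n,nm,c.mean(0),cv2.boundingRect(c),"circ@z",z,circle(cast(n,c,z)))
im=cv2.imread("pics/scene0.png")[220:400,270:510]; cv2.imwrite("pics/crop1.png",cv2.resize(im,None,fx=3.2,fy=3.2,interpolation=cv2.INTER_CUBIC))
E
```

```text
scene green [463.201 278.752] (440, 254, 44, 48) circ@z 10 [399.459 256.424  76.261]
scene orange [441.2   287.267] (438, 285, 7, 6) circ@z 15 [456.648 223.988   7.686]
scene white [316.681 368.641] (287, 347, 58, 45) circ@z 10 [741.406  93.624  50.052]
scene white [220.176 334.242] (202, 321, 37, 28) circ@z 10 [743.849 -94.303  33.805]
scene white [240.988 226.174] (223, 214, 37, 24) circ@z 10 [ 442.61  -235.277   44.156]
scene white [221.575 354.925] (202, 342, 41, 24) circ@z 10 [777.631 -68.685  35.927]
scene white [330.825 266.252] (297, 245, 68, 43) circ@z 10 [481.866   1.001  69.722]
scene brown [188.196 300.551] (166, 285, 44, 33) circ@z 10 [ 695.69  -196.077   44.929]
side green [251.136 207.053] (235, 190, 32, 34) circ@z 10 [432.747 282.41   84.577]
side white [319.488 350.398] (299, 334, 44, 36) circ@z 10 [ 443.219 -237.211   40.6  ]
side white [444.967 225.55 ] (432, 218, 27, 16) circ@z 10 [877.056  38.6    35.219]
side white [226.585 184.925] (221, 175, 17, 19) circ@z 10 [383.413 426.308  54.873]
side white [443.018 240.571] (430, 235, 27, 11) circ@z 10 [840.988  -9.13   31.705]
side white [350.65 232.9 ] (338, 221, 21, 20) circ@z 10 [634.396  95.664  49.165]
side brown [427.74  179.793] (391, 151, 70, 62) circ@z 10 [950.943 280.145 199.321]
side brown [430.633 313.75 ] (412, 296, 41, 29) circ@z 10 [ 687.683 -208.547   42.903]
side brown [425.042 304.768] (416, 293, 19, 25) circ@z 10 [ 690.038 -197.962   34.489]
side brown [441.137 307.836] (434, 298, 15, 20) circ@z 10 [ 704.846 -210.904   27.61 ]
side brown [266.429 214.286] (264, 212, 6, 5) circ@z 10 [460.7   230.093  10.642]
```

View pics/crop1.png

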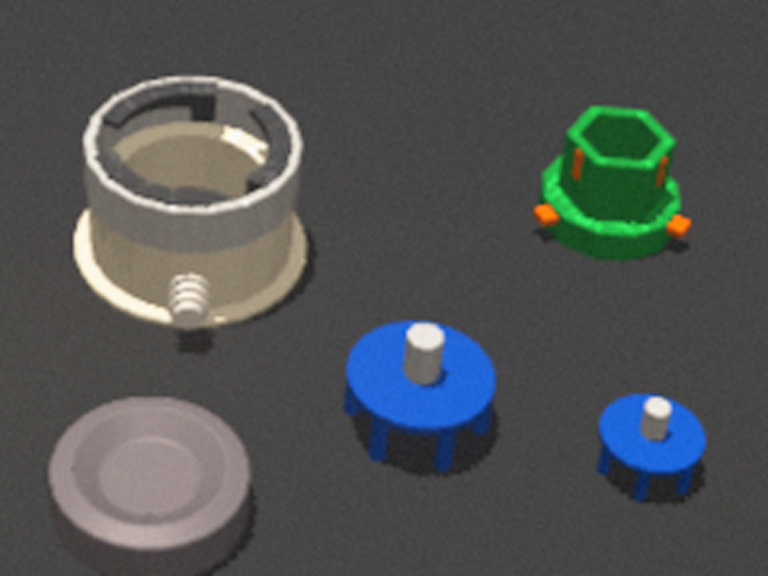

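The crop confirms it: the larger blue cage (crop (422,375)) is the spacer and the one at (655,432) is the look-alike. The ring lugs show at crop (545,214) and (679,225).

Run:
```python
from h import *
o=sensors.get_obs(); M=R.from_rotvec(o["tool_rot"]).as_matrix(); print("toolx",M[:,0],"tooly",M[:,1])
c=lambda x,y,z:cast("scene",[270+x/3.2,220+y/3.2],z)[0]
print("spacer",c(425,332,64),c(421,373,36),"ring",c(621,135,62),"lugs",c(545,214,15),c(679,225,15),"collar",c(193,143,83))
im=cv2.imread("pics/side0.png"); 
print("side collar",cast("side",[330,226],83),"side ring",cast("side",[248.5,196],62),"side spacerknob",cast("side",[333.5,191],64))
for t in ([470,250,260],[520,60,260],[443,-236,200]): print(t,delta(t))
```

```text
toolx [-0.925  0.379  0.   ] tooly [ 0.379  0.925 -0.001]
spacer [632.725 203.169] [635.062 204.336] ring [421.084 252.755] lugs [455.782 222.163] [430.186 297.954] collar [563.77   36.061]
side collar [[558.798  27.366]] side ring [[421.333 247.048]] side spacerknob [[635.088 201.176]]
[470, 250, 260] [-3.402 -1.9   -0.518]
[520, 60, 260] [-4.585 -3.469 -0.516]
[443, -236, 200] [-4.995 -6.499  0.088]
```

Call:
drive_tool(
  plan=[
    {"dp": [-1, -0.47, -0.13], "dr": [0, 0, 0], "grip": -1},
    {"dp": [-1, -0.47, -0.13], "dr": [0, 0, 0], "grip": -1},
    {"dp": [-1, -0.47, -0.13], "dr": [0, 0, 0], "grip": -1},
    {"dp": [-1, -0.47, -0.13], "dr": [0, 0, 0], "grip": -1},
  ],
  squeeze=20,
)

```text
time_s: 0.55
eef_pos: [303.2, 472.7, 221.8]
tool_rot: [-0.612, -3.081, -0.0]
wrist_force: [-0.5, 0.6, -0.6]
grip_width: 87.6
grip_force: 0.0
```

Call:
drive_tool(
  plan=[
    {"dp": [-1, -0.47, -0.13], "dr": [0, 0, 0], "grip": -1},
    {"dp": [-1, -0.47, -0.13], "dr": [0, 0, 0], "grip": -1},
    {"dp": [-1, -0.47, -0.13], "dr": [0, 0, 0], "grip": -1},
  ],
)

```text
time_s: 0.85
eef_pos: [378.8, 391.1, 235.0]
tool_rot: [0.609, 3.081, -0.0]
wrist_force: [0.3, -0.1, 0.2]
grip_width: 87.8
grip_force: 0.0
```

Call:
drive_tool(
  plan=[
    {"dp": [-1, -1, -0.13], "dr": [0, 0, 0], "grip": -1},
    {"dp": [-1, -1, -0.13], "dr": [0, 0, 0], "grip": -1},
    {"dp": [-1, -1, -0.13], "dr": [0, 0, 0], "grip": -1},
    {"dp": [-1, -1, -0.13], "dr": [0, 0, 0], "grip": -1},
  ],
)

```text
time_s: 1.25
eef_pos: [432.8, 259.8, 247.9]
tool_rot: [0.612, 3.08, -0.001]
wrist_force: [-0.4, 0.8, 0.1]
grip_width: 88.0
grip_force: 0.0
```

```bash
cat > m.py <<'E'
import sys; from h import *
o=sensors.get_obs(); im=vision.read_camera("wrist"); cv2.imwrite(f"pics/{sys.argv[1]}.png",im)
import pickle; pickle.dump(o,open(f"pics/{sys.argv[1]}.pkl","wb"))
hsv=cv2.cvtColor(im,cv2.COLOR_BGR2HSV); h,s,v=[hsv[...,i].astype(int) for i in range(3)]
for nm,m,zs in (("blue",(abs(h-118)<8)&(s>150)&(v>60),(36,)),("green",(abs(h-62)<18)&(s>110),(62,18)),("orange",(h<18)&(s>180)&(v>120),(18,)),("white",(s<50)&(v>150),(10,36,64,83))):
    for c in blobs(m,150)[:4]:
        print(nm,c.mean(0),cv2.boundingRect(c),*[circle(cast("wrist",c,z,o)) for z in zs])
E
python3 m.py w1; python3 -c "
from h import *
for t in ([561,33,250],[443,-236,200]): print(t,delta(t))"
```

```text
green [311.06  193.866] (274, 156, 76, 78) [416.165 258.522  38.836] [423.545 254.416  43.554]
green [485.08   56.653] (480, 41, 11, 31) [360.118 450.052  12.358] [360.689 469.214  13.859]
orange [424.213  75.23 ] (415, 62, 21, 26) [353.322 408.253  13.364]
white [475.698  59.806] (387, 0, 148, 140) [363.276 445.776  76.37 ] [362.783 436.143  71.576] [362.251 425.769  66.413] [361.89 418.73  62.91]
white [612.385 258.462] (574, 200, 66, 130) [647.11  549.455  99.092] [628.799 533.313  92.872] [609.079 515.93   86.173] [595.698 504.135  81.627]
white [301.225 453.304] (266, 427, 73, 53) [770.248  91.673  53.573] [744.207 104.268  50.21 ] [716.163 117.833  46.589] [697.133 127.037  44.131]
white [455.56  447.879] (441, 424, 33, 46) [840.532 306.118  45.899] [810.079 305.251  43.017] [777.283 304.319  39.915] [755.029 303.686  37.809]
[561, 33, 250] [-2.067 -1.621 -0.025]
[443, -236, 200] [-2.004 -4.558  0.473]
```

View pics/w1.png

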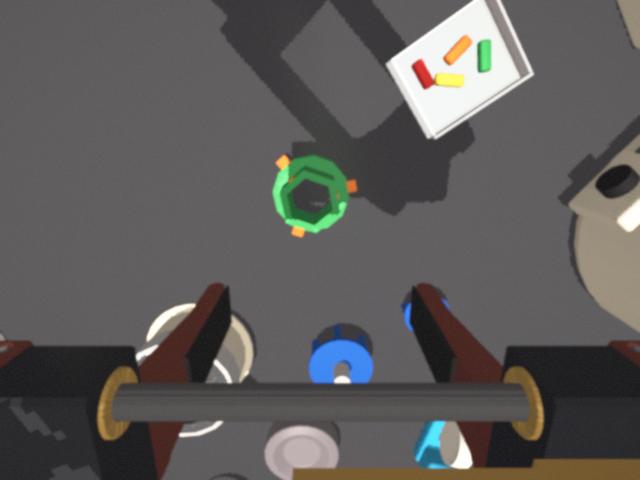

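The wrist view shows the ring at (311,194), with lugs at (283,162), (351,186) and (298,232). The barrel is at the lower left. Next I'll move over the barrel.

Call:
drive_tool(
  plan=[
    {"dp": [-1, -0.81, 0], "dr": [0, 0, 0], "grip": -1},
    {"dp": [-1, -0.81, 0], "dr": [0, 0, 0], "grip": -1},
    {"dp": [-1, -0.81, 0], "dr": [0, 0, 0], "grip": -1},
  ],
)

```text
time_s: 1.6
eef_pos: [494.2, 149.4, 247.4]
tool_rot: [0.605, 3.083, 0.001]
wrist_force: [0.8, 0.4, 0.1]
grip_width: 87.6
grip_force: 0.0
```

Call:
drive_tool(
  plan=[
    {"dp": [-1, -0.81, 0], "dr": [0, 0, 0], "grip": -1},
    {"dp": [-1, -0.81, 0], "dr": [0, 0, 0], "grip": -1},
    {"dp": [-1, -0.81, 0], "dr": [0, 0, 0], "grip": -1},
    {"dp": [-1, -0.81, 0], "dr": [0, 0, 0], "grip": -1},
  ],
)

```text
time_s: 2.0
eef_pos: [557.3, 35.7, 247.1]
tool_rot: [0.61, 3.081, 0.0]
wrist_force: [-1.0, 1.4, 0.4]
grip_width: 87.7
grip_force: 0.0
```

```bash
python3 m.py w2; python3 -c "
from h import *
o=sensors.get_obs();print(o['eef_pos'],delta([443,-236,190]))
for t in ([561,33,83],[561,33,0]): print(proj('wrist',t,o))"
```

```text
green [473.749  12.272] (432, 0, 87, 37) [438.913 228.125  36.755] [433.928 247.622  41.23 ]
white [322.356 212.456] (255, 140, 133, 141) [576.015  36.422  85.174] [569.966  38.408  79.817] [563.453  40.545  74.048] [559.033  41.996  70.133]
white [ 61.254 195.919] (23, 161, 77, 72) [ 442.084 -232.648   43.149] [ 444.46  -213.739   40.435] [ 447.018 -193.376   37.512] [ 448.754 -179.558   35.529]
white [617.237 308.269] (590, 284, 50, 50) [827.748 329.503  42.866] [805.867 313.055  40.17 ] [782.302 295.341  37.266] [766.312 283.321  35.296]
white [332.304 435.178] (306, 421, 54, 34) [873.151 -75.094  38.227] [848.414 -66.095  35.822] [821.775 -56.403  33.233] [803.698 -49.827  31.476]
[555.85   37.413 246.977] [ 0.004 -2.958  0.567]
[317.095 222.663]
[317.531 204.474]
```

View pics/w2.png

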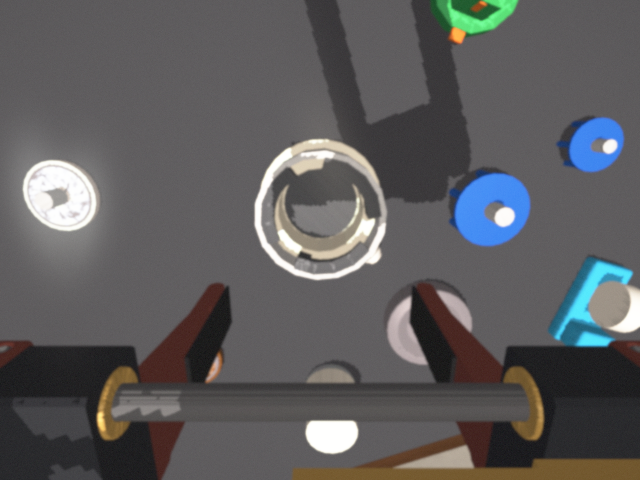

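Wrist view: the collar is at about (320,215), the filter at (61,196) and the spacer knob at (502,215). I'll enlarge the collar to look for the notches.

Run:
```python
import cv2
im=cv2.imread("pics/w2.png")[135:285,245:395]; cv2.imwrite("pics/crop2.png",cv2.resize(cv2.convertScaleAbs(im,alpha=0.9),None,fx=4,fy=4,interpolation=cv2.INTER_CUBIC))
```

```text
(no output)
```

View pics/crop2.png

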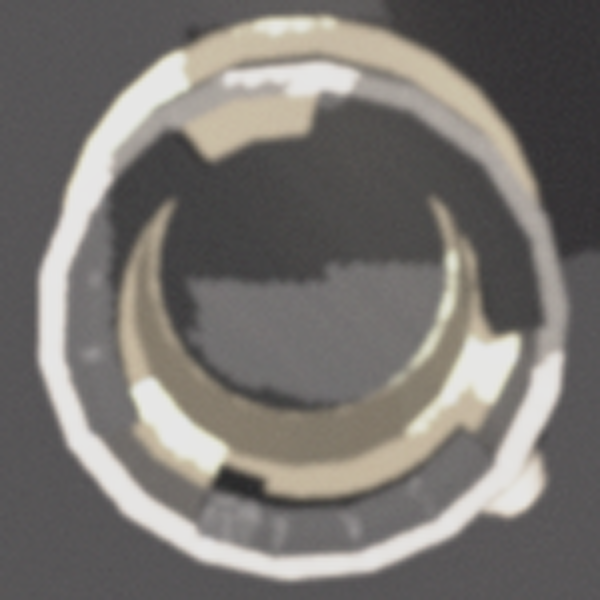

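The crop shows the three notches, at the top (213–308, 150), the right (475,380) and the lower left (175,450). I'll convert them to angles.

Run:
```python
from h import *
import pickle
o=pickle.load(open("pics/w2.pkl","rb"))
P=lambda L,z=83:cast("wrist",np.array(L)/4+[245,135],z,o)
C=P([[38,319],[568,319],[303,58],[303,580]]); print(C, C[:2].mean(0),C[2:].mean(0))
c=(C[:2].mean(0)+C[2:].mean(0))/2
for L in ([[213,162],[308,135]],[[492,330],[462,430]],[[135,430],[215,480]]):
    d=P(L)-c; a=np.degrees(np.arctan2(d[:,1],d[:,0])); print(a,a.mean(),np.hypot(*d.T))
print("scene reproj", proj("scene",[*c,83]))
o=pickle.load(open("pics/w1.pkl","rb"))
L=cast("wrist",[[283,162],[351,186],[298,232]],15,o)
g=np.array([423.5,254.4]); print(L,np.degrees(np.arctan2(*(L-L.mean(0)).T[::-1])),L.mean(0),np.hypot(*(L-L.mean(0)).T))
```

```text
[[532.899 -20.735]
 [580.827  95.307]
 [501.245  60.191]
 [618.983  11.674]] [556.863  37.286] [560.114  35.933]
[-174.343  156.156] -9.093412673932363 [43.885 44.845]
[66.382 33.703] 50.042447455827926 [44.887 46.471]
[-80.012 -51.512] -65.76187894964549 [48.263 44.365]
scene reproj [331.776 263.149]
[[377.681 239.504]
 [430.578 298.559]
 [456.856 222.795]] [-162.223   78.831  -41.248] [421.705 253.619] [46.232 45.807 46.752]
```

Call:
drive_tool(
  plan=[
    {"dp": [0, -1, 0], "dr": [0, 0, 0], "grip": 0.1},
    {"dp": [0, -1, 0], "dr": [0, 0, 0], "grip": 0.1},
    {"dp": [0, -1, 0], "dr": [0, 0, 0], "grip": 0.1},
  ],
)

```text
time_s: 2.35
eef_pos: [514.9, -57.4, 247.3]
tool_rot: [-0.609, -3.08, 0.002]
wrist_force: [0.1, 0.2, 0.5]
grip_width: 67.3
grip_force: 0.0
```

Call:
drive_tool(
  plan=[
    {"dp": [0, -1, 0.3], "dr": [0, 0, 0], "grip": 0.1},
    {"dp": [0, -1, 0.3], "dr": [0, 0, 0], "grip": 0.1},
    {"dp": [0, -1, 0.3], "dr": [0, 0, 0], "grip": 0.1},
  ],
)

```text
time_s: 2.65
eef_pos: [477.2, -149.0, 216.0]
tool_rot: [-0.608, -3.079, -0.0]
wrist_force: [-0.3, 0.7, -0.5]
grip_width: 43.5
grip_force: 0.0
```

Call:
drive_tool(
  plan=[
    {"dp": [0, -0.96, 0.4], "dr": [0, 0, 0], "grip": 0.1},
    {"dp": [0, -0.96, 0.4], "dr": [0, 0, 0], "grip": 0.1},
    {"dp": [0, -0.96, 0.4], "dr": [0, 0, 0], "grip": 0.1},
    {"dp": [0, -0.96, 0.4], "dr": [0, 0, 0], "grip": 0.1},
  ],
)

```text
time_s: 3.05
eef_pos: [443.4, -235.9, 177.3]
tool_rot: [-0.608, -3.081, -0.003]
wrist_force: [-0.1, -0.3, -0.2]
grip_width: 39.5
grip_force: 0.0
```

```bash
python3 m.py w3; python3 -c "
from h import *
o=sensors.get_obs();print(o['eef_pos'],o['tool_rot'],o['grip_width'])
for t in ([443,-236,36],[443,-236,10]): print(proj('wrist',t,o))"
```

```text
white [ 83.046 314.706] (0, 221, 189, 163) [ 450.437 -499.757  104.987] [ 444.062 -477.39    97.046] [ 437.198 -453.302   88.493] [ 432.539 -436.957   82.69 ]
white [320.16  212.182] (280, 172, 82, 81) [ 442.03  -234.602   40.136] [ 436.292 -232.292   37.1  ] [ 430.112 -229.804   33.831] [ 425.918 -228.116   31.612]
white [584.613 210.741] (551, 146, 89, 140) [557.024  28.374  68.731] [542.586  10.792  63.532] [527.039  -8.142  57.933] [516.489 -20.991  54.134]
white [628.502 257.95 ] (619, 209, 21, 96) [605.569  41.544  51.995] [587.46   22.965  48.062] [567.958   2.958  43.827] [554.724 -10.618  40.953]
[ 443.956 -235.553  177.784] [-0.606 -3.083 -0.002] 39.43653113844466
[318.323 221.13 ]
[318.385 214.264]
```

Call:
drive_tool(
  plan=[
    {"dp": [0.015, 0, 0.5], "dr": [0, 0, 0], "grip": 0.1},
    {"dp": [0.015, 0, 1], "dr": [0, 0, 0], "grip": 0.1},
    {"dp": [0.015, 0, 1], "dr": [0, 0, 0], "grip": 0.1},
  ],
)

```text
time_s: 3.4
eef_pos: [438.9, -232.1, 73.6]
tool_rot: [-0.602, -3.074, -0.008]
wrist_force: [-1.6, 0.9, 0.1]
grip_width: 39.4
grip_force: 0.0
```

Call:
drive_tool(
  plan=[
    {"dp": [0, 0, 0.3], "dr": [0, 0, 0], "grip": 0.1},
    {"dp": [0, 0, 0.5], "dr": [0, 0, 0], "grip": 0.1},
    {"dp": [0, 0, 0.5], "dr": [0, 0, 0], "grip": 0.1},
  ],
)

```text
time_s: 3.7
eef_pos: [442.0, -235.4, 27.9]
tool_rot: [-0.604, -3.081, -0.002]
wrist_force: [-0.6, -0.2, 0.8]
grip_width: 39.1
grip_force: 0.0
```

Call:
drive_tool(
  plan=[
    {"dp": [0, 0, 0], "dr": [0, 0, 0], "grip": 1},
    {"dp": [0, 0, 0], "dr": [0, 0, 0], "grip": 1},
    {"dp": [0, 0, 0], "dr": [0, 0, 0], "grip": 1},
    {"dp": [0, 0, 0], "dr": [0, 0, 0], "grip": 1},
  ],
)

```text
time_s: 4.1
eef_pos: [442.2, -237.5, 28.8]
tool_rot: [0.607, 3.081, -0.001]
wrist_force: [0.2, -0.3, -1.2]
grip_width: 11.4
grip_force: 0.0
```

The opening is 11 mm, less than the 20 mm knob, so I'll look before moving on.

```bash
python3 m.py w4; python3 -c "
from h import *
o=sensors.get_obs();print(o['eef_pos'],o['grip_width'],o['grip_force'])
import cv2
a=vision.read_camera('side');b=vision.read_camera('wrist')
cv2.imwrite('pics/c4.png',np.hstack([cv2.resize(a[260:400,240:400],(480,420)),b[60:480,160:480]]))"
```

```text
white [322.536 264.889] (254, 203, 140, 121) [ 440.847 -234.632   40.958] [ 430.678 -230.704   35.496] [ 419.728 -226.474   29.614] [ 412.297 -223.604   25.623]
white [ 41.162 335.808] (0, 265, 109, 118) [ 412.638 -395.505   46.225] [ 406.231 -370.124   40.061] [ 399.332 -342.791   33.423] [ 394.65  -324.244   28.918]
white [ 93.633 444.472] (58, 423, 80, 57) [ 506.465 -422.29    35.464] [ 487.546 -393.337   30.735] [ 467.173 -362.158   25.642] [ 453.348 -341.      22.186]
white [321.901 305.559] (307, 275, 33, 61) [ 460.469 -243.233   20.053] [ 447.684 -238.158   17.379] [ 433.916 -232.693   14.499] [ 424.573 -228.985   12.545]
[ 442.036 -237.425   28.508] 6.827646569954148 0.0
```

View pics/c4.png

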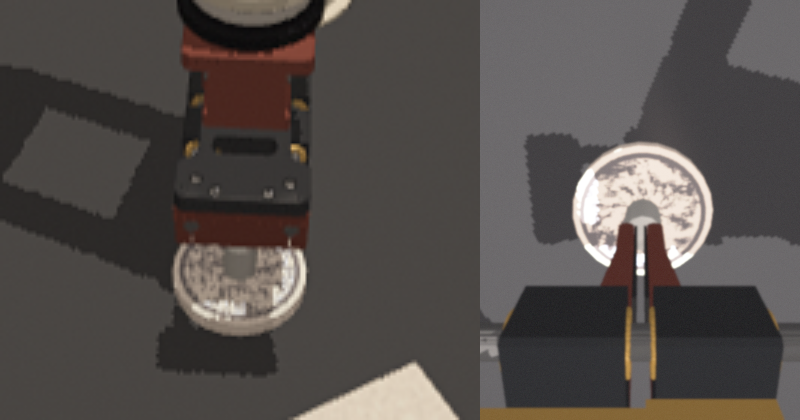

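```bash
python3 -c "
from h import *
o=sensors.get_obs();M=np.eye(4);M[:3,:3]=R.from_rotvec(o['tool_rot']).as_matrix();M[:3,3]=o['eef_pos']
print(o['joint_positions'])
for p in ([0,0,14],[0,0,0],[0,0,-5],[10,0,14],[-10,0,14]): print(p,proj('wrist',(M@np.r_[p,1])[:3],o),proj('side',(M@np.r_[p,1])[:3]))
for z in (10,23,36): print(z,proj('wrist',[441,-235,z],o),proj('side',[441,-235,z]))
im=cv2.imread('pics/w4.png');print(cv2.imwrite('pics/c5.png',cv2.resize(im[180:380,220:420],None,fx=3,fy=3)))"
```

```text
[-0.631  0.466  1.904 -0.     0.771 -1.812]
[0, 0, 14] [319.226 279.978] [320.004 349.229]
[0, 0, 0] [319.187 290.791] [320.149 343.904]
[0, 0, -5] [319.172 295.023] [320.202 341.976]
[10, 0, 14] [319.2  263.32] [314.393 348.957]
[-10, 0, 14] [319.252 296.153] [325.619 349.502]
10 [322.511 274.635] [319.163 349.891]
23 [322.675 284.131] [319.293 344.982]
36 [322.861 294.894] [319.426 339.98 ]
True
```

View pics/c5.png

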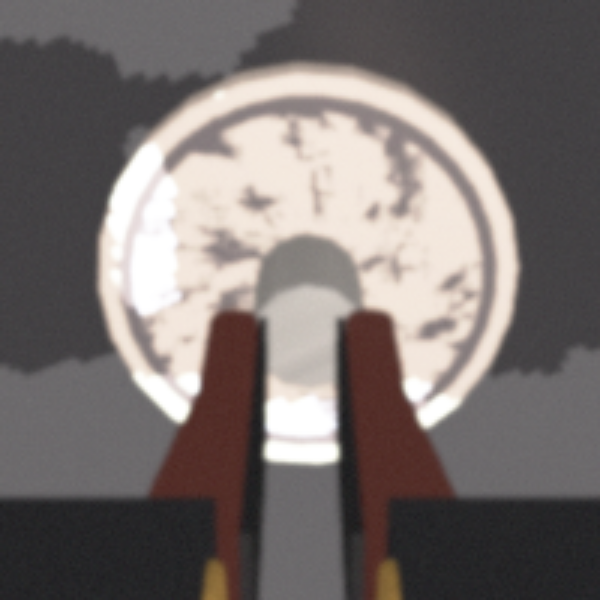

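The fingers look as if they passed over the knob top: the visible tips lie about 20 mm higher than stated. I'll open them and step down gently, watching the force.

Call:
drive_tool(
  plan=[
    {"dp": [0, 0, 0], "dr": [0, 0, 0], "grip": 0.1},
    {"dp": [0, 0, 0], "dr": [0, 0, 0], "grip": 0.1},
    {"dp": [0, 0, 0], "dr": [0, 0, 0], "grip": 0.1},
    {"dp": [0, 0, 0], "dr": [0, 0, 0], "grip": 0.1},
    {"dp": [0, 0, 0.02], "dr": [0, 0, 0], "grip": 0.1},
  ],
)

```text
time_s: 4.75
eef_pos: [441.7, -237.2, 25.7]
tool_rot: [0.607, 3.082, -0.0]
wrist_force: [-0.5, -0.3, 0.2]
grip_width: 37.4
grip_force: 0.0
```

```bash
python3 m.py w6
python3 - <<'E'
from h import *
im=cv2.imread("pics/w6.png"); hsv=cv2.cvtColor(im,cv2.COLOR_BGR2HSV); h,s,v=[hsv[...,i].astype(int) for i in range(3)]
m=((h<10)|(h>170))&(s>110)&(v<120)
for c in blobs(m,100)[:5]: print(cv2.boundingRect(c),c[c[:,1].argmin()])
for r in (280,290,300,310,320): 
    x=np.where(m[r])[0]; print(r,x.min() if len(x) else None,[ (a,b) for a,b in zip(x[:-1],x[1:]) if b-a>10],x.max() if len(x) else None)
E
```

```text
white [328.41  259.053] (253, 205, 142, 135) [ 441.044 -234.522   41.112] [ 430.651 -230.532   35.547] [ 419.458 -226.236   29.554] [ 411.863 -223.32    25.487]
white [ 38.935 338.019] (0, 273, 103, 110) [ 412.544 -395.374   42.775] [ 406.009 -369.609   36.984] [ 398.971 -341.863   30.749] [ 394.195 -323.035   26.517]
white [ 81.472 451.057] (58, 423, 47, 57) [ 497.374 -432.222   26.446] [ 479.355 -401.469   22.866] [ 459.951 -368.351   19.011] [ 446.783 -345.878   16.395]
(0, 424, 70, 56) [  0 424]
(573, 424, 67, 56) [589 424]
(235, 286, 43, 97) [269 286]
(367, 287, 41, 96) [370 287]
(0, 343, 43, 40) [  0 343]
280 None [] None
290 263 [(np.int64(276), np.int64(365))] 377
300 258 [(np.int64(274), np.int64(367))] 381
310 255 [(np.int64(272), np.int64(371))] 385
320 249 [(np.int64(269), np.int64(372))] 391
```

Call:
drive_tool(
  plan=[
    {"dp": [0, 0, 0.02], "dr": [0, 0, 0], "grip": 0.1},
    {"dp": [0, 0, 0.04], "dr": [0, 0, 0], "grip": 0.1},
    {"dp": [0, 0, 0.04], "dr": [0, 0, 0], "grip": 0.1},
  ],
)

```text
time_s: 5.1
eef_pos: [441.3, -237.0, 21.3]
tool_rot: [-0.607, -3.082, -0.0]
wrist_force: [-0.2, 0.1, 0.3]
grip_width: 39.7
grip_force: 0.0
```

There is no contact although the stated tips would be below the disc top, so the tips really are higher. Going on down.

Call:
drive_tool(
  plan=[
    {"dp": [0, 0, 0.03], "dr": [0, 0, 0], "grip": 0.1},
    {"dp": [0, 0, 0.06], "dr": [0, 0, 0], "grip": 0.1},
    {"dp": [0, 0, 0.06], "dr": [0, 0, 0], "grip": 0.1},
  ],
)

```text
time_s: 5.4
eef_pos: [441.3, -236.9, 15.2]
tool_rot: [-0.607, -3.082, -0.0]
wrist_force: [-0.7, -0.3, 0.9]
grip_width: 39.7
grip_force: 0.0
```

Call:
drive_tool(
  plan=[
    {"dp": [0, 0, 0.02], "dr": [0, 0, 0], "grip": 0.1},
    {"dp": [0, 0, 0.04], "dr": [0, 0, 0], "grip": 0.1},
    {"dp": [0, 0, 0.04], "dr": [0, 0, 0], "grip": 0.1},
  ],
)

```text
time_s: 5.7
eef_pos: [441.4, -237.1, 11.4]
tool_rot: [-0.607, -3.082, -0.0]
wrist_force: [0.0, 0.7, 0.7]
grip_width: 39.4
grip_force: 0.0
```

Call:
drive_tool(
  plan=[
    {"dp": [0, 0, 0], "dr": [0, 0, 0], "grip": 1},
    {"dp": [0, 0, 0], "dr": [0, 0, 0], "grip": 1},
    {"dp": [0, 0, 0], "dr": [0, 0, 0], "grip": 1},
    {"dp": [0, 0, 0], "dr": [0, 0, 0], "grip": 1},
  ],
)

```text
time_s: 6.1
eef_pos: [441.6, -237.1, 11.7]
tool_rot: [0.607, 3.082, -0.0]
wrist_force: [1.1, 1.2, -0.2]
grip_width: 19.2
grip_force: 20.0
```

It is gripped at 19.2 mm. The real tips sit about 24 mm higher than stated, so I'll allow for that from here. I'll check the disc in the hand, then lift.

```bash
python3 m.py w7 | head -1; python3 -c "
from h import *
o=sensors.get_obs();print(o['eef_pos'])
print(delta([558.5,36.6,130]))"
```

```text
white [327.884 265.555] (246, 211, 152, 120) [ 440.01  -235.562   40.789] [ 428.946 -231.094   34.834] [ 417.031 -226.282   28.421] [ 408.945 -223.017   24.069]
[ 441.622 -237.137   11.741]
[-0.044  2.976 -1.183]
```

Call:
drive_tool(
  plan=[
    {"dp": [0, 0, -0.3], "dr": [0, 0, 0], "grip": 1},
    {"dp": [0, 0, -0.7], "dr": [0, 0, 0], "grip": 1},
    {"dp": [0, 0, -1], "dr": [0, 0, 0], "grip": 1},
    {"dp": [0, 0, -1], "dr": [0, 0, 0], "grip": 1},
  ],
)

```text
time_s: 6.55
eef_pos: [444.1, -239.0, 115.4]
tool_rot: [0.605, 3.076, -0.005]
wrist_force: [0.1, -0.7, -1.8]
grip_width: 19.5
grip_force: 20.0
```

Call:
drive_tool(
  plan=[
    {"dp": [0, 0.3, -0.1], "dr": [0, 0, 0], "grip": 1},
    {"dp": [0, 0.7, -0.2], "dr": [0, 0, 0], "grip": 1},
    {"dp": [0, 1, -0.2], "dr": [0, 0, 0], "grip": 1},
    {"dp": [0, 1, -0.2], "dr": [0, 0, 0], "grip": 1},
  ],
)

```text
time_s: 6.95
eef_pos: [479.6, -141.5, 130.8]
tool_rot: [-0.602, -3.082, -0.002]
wrist_force: [0.2, -0.2, -1.7]
grip_width: 19.0
grip_force: 20.0
```

Call:
drive_tool(
  plan=[
    {"dp": [0, 0.4, 0], "dr": [0, 0, 0], "grip": 1},
    {"dp": [0, 0.8, 0], "dr": [0, 0, 0], "grip": 1},
    {"dp": [0, 1, 0], "dr": [0, 0, 0], "grip": 1},
    {"dp": [0, 1, 0], "dr": [0, 0, 0], "grip": 1},
  ],
)

```text
time_s: 7.35
eef_pos: [517.3, -50.5, 130.5]
tool_rot: [-0.602, -3.082, -0.0]
wrist_force: [-0.5, -1.0, -1.2]
grip_width: 19.4
grip_force: 20.0
```

Call:
drive_tool(
  plan=[
    {"dp": [0, 0.4, 0], "dr": [0, 0, 0], "grip": 1},
    {"dp": [0, 0.7, 0], "dr": [0, 0, 0], "grip": 1},
    {"dp": [0, 0.95, 0], "dr": [0, 0, 0], "grip": 1},
    {"dp": [0, 0.95, 0], "dr": [0, 0, 0], "grip": 1},
  ],
)

```text
time_s: 7.75
eef_pos: [553.9, 36.6, 130.8]
tool_rot: [-0.604, -3.083, -0.0]
wrist_force: [-0.0, -0.0, -1.0]
grip_width: 19.5
grip_force: 20.0
```

```bash
python3 -c "
from h import *
o=sensors.get_obs();print(o['eef_pos'],o['grip_width'],o['grip_force'],o['joint_positions'])
im=vision.read_camera('wrist');cv2.imwrite('pics/w8.png',im)
sc=vision.read_camera('scene');cv2.imwrite('pics/s8.png',sc)
hsv=cv2.cvtColor(im,cv2.COLOR_BGR2HSV)
z=o['eef_pos'][2]-1.5
for c in blobs((hsv[...,1]<50)&(hsv[...,2]>140),150)[:4]: print(cv2.boundingRect(c),circle(cast('wrist',c,z,o)))
"
```

```text
[553.872  36.597 130.826] 19.450842734246372 20.00012308359146 [-0.059  0.379  1.698  0.     1.066 -1.242]
(227, 150, 192, 184) [538.129  44.428  54.265]
(299, 292, 45, 62) [573.698  29.569  19.846]
(476, 353, 44, 31) [637.387 112.185  16.764]
(321, 446, 37, 22) [664.834   4.966  13.417]
```

Run:
```python
from h import *
for n in ("scene","side"):
    im=cv2.imread(f"pics/{n}0.png"); hsv=cv2.cvtColor(im,cv2.COLOR_BGR2HSV)
    for c in ([559.6,36],):
        p=np.array([proj(n,[c[0]+62*np.cos(a),c[1]+62*np.sin(a),83]) for a in np.linspace(0,6.28,200)]); print(n,c,p.min(0),p.max(0))
    g=im.astype(int).max(2); x0,x1,y0=(290,372,255) if n=="scene" else (294,366,228)
    for y in (y0,y0+4,y0+8): r=g[y,x0:x1]; b=np.where(r>95)[0]; print(y,x0+b.min(),x0+b.max())
    for x in ((325,331,337) if n=="scene" else (325,330,335)):
        r=g[(235 if n=="scene" else 200):,x][:30]; print(x,(235 if n=="scene" else 200)+np.where(r>95)[0].min())
print(delta([561.1,34.5,130]))
```

```text
scene [559.6, 36] [297.623 243.164] [364.815 285.449]
255 299 360
259 297 362
263 296 364
325 243
331 243
337 244
side [559.6, 36] [301.247 209.112] [356.709 240.21 ]
228 303 357
232 306 357
236 303 356
325 200
330 200
335 200
[-0.079  0.031  0.008]
```

The scene camera agrees with the collar at (559.5, 36) to about 1 mm. Now I'll lower the filter.

Call:
drive_tool(
  plan=[
    {"dp": [-0.079, 0.031, 0.15], "dr": [0, 0, 0], "grip": 1},
    {"dp": [-0.079, 0.031, 0.3], "dr": [0, 0, 0], "grip": 1},
    {"dp": [-0.079, 0.031, 0.3], "dr": [0, 0, 0], "grip": 1},
  ],
)

```text
time_s: 8.15
eef_pos: [560.0, 34.4, 98.9]
tool_rot: [-0.608, -3.077, 0.002]
wrist_force: [-1.6, -0.3, -3.0]
grip_width: 19.1
grip_force: 20.0
```

Call:
drive_tool(
  plan=[
    {"dp": [0, 0, 0.04], "dr": [0, 0, 0], "grip": 1},
    {"dp": [0, 0, 0.08], "dr": [0, 0, 0], "grip": 1},
    {"dp": [0, 0, 0.12], "dr": [0, 0, 0], "grip": 1},
    {"dp": [0, 0, 0.15], "dr": [0, 0, 0], "grip": 1},
  ],
)

```text
time_s: 8.55
eef_pos: [562.0, 35.6, 86.5]
tool_rot: [0.607, 3.082, -0.0]
wrist_force: [-0.6, -0.4, -1.3]
grip_width: 19.8
grip_force: 20.0
```

Call:
drive_tool(
  plan=[
    {"dp": [0, 0, 0.1], "dr": [0, 0, 0], "grip": 1},
    {"dp": [0, 0, 0.2], "dr": [0, 0, 0], "grip": 1},
    {"dp": [0, 0, 0.3], "dr": [0, 0, 0], "grip": 1},
    {"dp": [0, 0, 0.35], "dr": [0, 0, 0], "grip": 1},
  ],
)

```text
time_s: 8.95
eef_pos: [561.0, 35.8, 50.2]
tool_rot: [-0.606, -3.081, 0.001]
wrist_force: [0.2, -0.7, -1.1]
grip_width: 19.2
grip_force: 20.0
```

Call:
drive_tool(
  plan=[
    {"dp": [0, 0, 0.08], "dr": [0, 0, 0], "grip": 1},
    {"dp": [0, 0, 0.16], "dr": [0, 0, 0], "grip": 1},
    {"dp": [0, 0, 0.22], "dr": [0, 0, 0], "grip": 1},
    {"dp": [0, 0, 0.22], "dr": [0, 0, 0], "grip": 1},
  ],
)

```text
time_s: 9.35
eef_pos: [561.1, 35.7, 28.7]
tool_rot: [-0.607, -3.081, 0.001]
wrist_force: [0.2, 0.8, -0.2]
grip_width: 19.1
grip_force: 20.0
```

Call:
drive_tool(
  plan=[
    {"dp": [0, 0, 0.02], "dr": [0, 0, 0], "grip": 1},
    {"dp": [0, 0, 0.045], "dr": [0, 0, 0], "grip": 1},
    {"dp": [0, 0, 0.045], "dr": [0, 0, 0], "grip": 1},
  ],
)

```text
time_s: 9.65
eef_pos: [561.9, 35.7, 25.1]
tool_rot: [0.607, 3.082, -0.0]
wrist_force: [-0.3, -0.6, -0.9]
grip_width: 19.0
grip_force: 20.0
```

Call:
drive_tool(
  plan=[
    {"dp": [0, 0, 0.008], "dr": [0, 0, 0], "grip": 1},
    {"dp": [0, 0, 0.008], "dr": [0, 0, 0], "grip": 1},
  ],
)

```text
time_s: 9.85
eef_pos: [562.0, 35.7, 24.4]
tool_rot: [0.607, 3.082, -0.0]
wrist_force: [-0.5, 0.2, -1.5]
grip_width: 19.4
grip_force: 20.0
```

Call:
drive_tool(
  plan=[
    {"dp": [0, 0, 0.01], "dr": [0, 0, 0], "grip": 1},
    {"dp": [0, 0, 0.01], "dr": [0, 0, 0], "grip": 1},
  ],
)

```text
time_s: 10.05
eef_pos: [562.1, 35.7, 23.8]
tool_rot: [0.607, 3.082, -0.0]
wrist_force: [-0.9, -0.5, 3.1]
grip_width: 19.4
grip_force: 20.0
```

Call:
drive_tool(
  plan=[
    {"dp": [0, 0, 0.007], "dr": [0, 0, 0], "grip": 1},
    {"dp": [0, 0, 0.007], "dr": [0, 0, 0], "grip": 1},
  ],
)

```text
time_s: 10.25
eef_pos: [562.2, 35.7, 23.2]
tool_rot: [0.607, 3.082, 0.0]
wrist_force: [-1.5, 1.6, 6.3]
grip_width: 19.1
grip_force: 20.0
```

Seated, with 6 N of contact force. I'll release to 34 mm, rise, and head for the spacer at (634,203).

Call:
drive_tool(
  plan=[
    {"dp": [0, 0, -0.005], "dr": [0, 0, 0], "grip": 0.22},
    {"dp": [0, 0, -0.005], "dr": [0, 0, 0], "grip": 0.22},
    {"dp": [0, 0, -0.005], "dr": [0, 0, 0], "grip": 0.22},
  ],
)

```text
time_s: 10.55
eef_pos: [561.9, 35.7, 23.0]
tool_rot: [-0.607, -3.082, 0.0]
wrist_force: [-0.7, -0.0, 0.2]
grip_width: 33.7
grip_force: 0.0
```

Call:
drive_tool(
  plan=[
    {"dp": [0, 0, -0.2], "dr": [0, 0, 0], "grip": 0.22},
    {"dp": [0, 0, -0.6], "dr": [0, 0, 0], "grip": 0.22},
    {"dp": [0, 0, -1], "dr": [0, 0, 0], "grip": 0.22},
    {"dp": [0, 0, -1], "dr": [0, 0, 0], "grip": 0.22},
  ],
)

```text
time_s: 10.95
eef_pos: [565.9, 35.5, 128.2]
tool_rot: [0.605, 3.073, 0.002]
wrist_force: [0.0, -0.4, -1.1]
grip_width: 34.7
grip_force: 0.0
```

```bash
python3 -c "
from h import *
o=sensors.get_obs();print(o['eef_pos'],o['grip_width'],delta([634,203,150]))
im=vision.read_camera('wrist');cv2.imwrite('pics/w9.png',im)
hsv=cv2.cvtColor(im,cv2.COLOR_BGR2HSV); h,s,v=[hsv[...,i].astype(int) for i in range(3)]
for c in blobs((abs(h-118)<8)&(s>150)&(v>60),150)[:3]: print('blue',cv2.boundingRect(c),circle(cast('wrist',c,36,o)))
a=proj('wrist',[559.5,36,22],o).astype(int);k=proj('wrist',[559.5,36,48],o).astype(int);print(a,k)
cv2.imwrite('pics/c9.png',cv2.resize(im[130:370,210:450],None,fx=2.5,fy=2.5))
"
```

```text
[565.948  35.535 128.163] 34.69424742488103 [ 0.003  1.808 -0.213]
[316 224] [316 234]
```

View pics/c9.png

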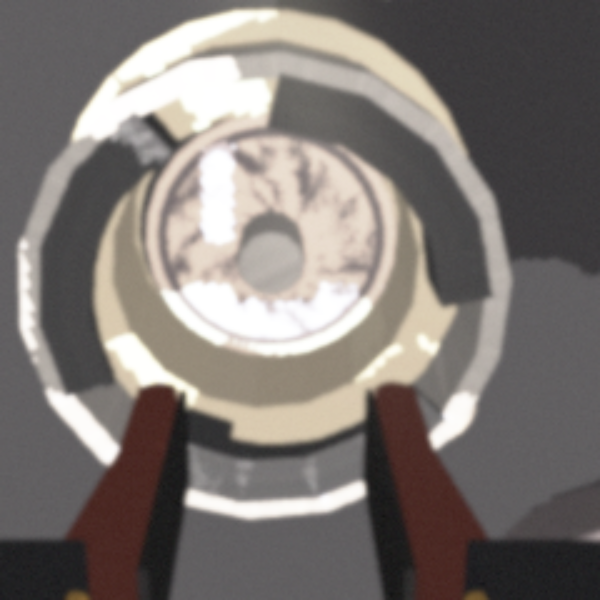

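The filter lies flat and centred on the seat at crop (272,250), and the notches are clearly visible. Next is the spacer.

Call:
drive_tool(
  plan=[
    {"dp": [0, 0.4, -0.2], "dr": [0, 0, 0], "grip": 0.1},
    {"dp": [0, 0.9, -0.2], "dr": [0, 0, 0], "grip": 0.1},
    {"dp": [0, 0.9, -0.2], "dr": [0, 0, 0], "grip": 0.1},
  ],
)

```text
time_s: 11.3
eef_pos: [597.9, 123.6, 142.5]
tool_rot: [0.602, 3.082, 0.004]
wrist_force: [0.4, -0.3, 0.2]
grip_width: 39.6
grip_force: 0.0
```

Call:
drive_tool(
  plan=[
    {"dp": [0, 0.5, 0], "dr": [0, 0, 0], "grip": 0.1},
    {"dp": [0, 0.9, 0], "dr": [0, 0, 0], "grip": 0.1},
    {"dp": [0, 0.9, 0], "dr": [0, 0, 0], "grip": 0.1},
    {"dp": [0, 0.9, 0], "dr": [0, 0, 0], "grip": 0.1},
  ],
)

```text
time_s: 11.7
eef_pos: [628.8, 202.1, 141.2]
tool_rot: [-0.604, -3.08, 0.003]
wrist_force: [0.3, -0.5, 0.7]
grip_width: 39.6
grip_force: 0.0
```

Run:
```python
from h import *
o=sensors.get_obs();print(o['eef_pos'],o['tool_rot'],o['grip_width'])
im=vision.read_camera('wrist');cv2.imwrite('pics/w10.png',im)
hsv=cv2.cvtColor(im,cv2.COLOR_BGR2HSV); h,s,v=[hsv[...,i].astype(int) for i in range(3)]
for c in blobs((abs(h-118)<8)&(s>130)&(v>50),150)[:3]: print('blue',cv2.boundingRect(c),circle(cast('wrist',c,36,o)))
for c in blobs((s<60)&(v>110),80)[:6]: print('knob?',cv2.boundingRect(c),circle(cast('wrist',c,64,o)))
print(proj('wrist',[634,203,64],o))
# notches from w9
import numpy as np
ow=dict(o); ow['eef_pos']=np.array([565.9,35.5,128.2]); ow['tool_rot']=np.array([.605,3.073,.002])
P=lambda L:cast("wrist",np.array(L)/2.5+[210,130],83,ow)
print(P([[18,290],[512,290],[262,52],[262,518]]))
c=np.array([559.5,36])
for L in ([[170,155],[272,128],[280,78]],[[440,302],[490,297]],[[65,392],[110,385]]):
    d=P(L)-c; print(np.degrees(np.arctan2(d[:,1],d[:,0])),np.hypot(*d.T))
```

```text
[628.817 202.051 141.167] [-0.604 -3.08   0.003] 39.64050361563191
knob? (0, 119, 197, 221) [563.741  42.188  89.312]
knob? (270, 340, 55, 45) [716.761 145.565  27.507]
knob? (547, 434, 37, 46) [895.682 333.333  26.092]
knob? (480, 330, 57, 43) [770.302 309.633  28.415]
knob? (313, 228, 27, 34) [630.47  206.383  12.659]
knob? (455, 143, 26, 20) [605.306 318.692   8.717]
[323.529 250.67 ]
[[532.786 -20.548]
 [580.447  95.123]
 [502.062  59.069]
 [617.719  10.988]]
[-171.138  155.292  153.857] [44.025 44.206 56.056]
[67.51  68.883] [44.561 57.216]
[-86.798 -82.706] [58.281 46.784]
```

Run:
```python
from h import *
o=sensors.get_obs(); o0=dict(o); o0['eef_pos']=np.array([628.817,202.051,141.167]); o0['tool_rot']=np.array([-0.604,-3.08,0.003])
im=cv2.imread('pics/w10.png'); b,g,r=[im[...,i].astype(int) for i in range(3)]
for c in blobs((b>r+50)&(b>g+40),200)[:3]: print('blue',cv2.boundingRect(c),circle(cast('wrist',c,36,o0)))
k=cast('wrist',[326,249.5],64,o0)[0]; print(k,o['eef_pos'],delta([k[0],k[1],40]))
```

```text
blue (277, 184, 100, 101) [632.584 206.006  42.122]
blue (420, 114, 78, 73) [608.105 321.947  28.915]
[633.844 205.009] [628.598 201.266 141.455] [-0.037  0.057  1.014]
```

The large spacer is at about (633.5, 205), and its 42 mm radius confirms the size (the look-alike's is 29). Going down onto its knob.

Call:
drive_tool(
  plan=[
    {"dp": [-0.05, 0.048, 0.3], "dr": [0, 0, 0], "grip": 0.1},
    {"dp": [-0.05, 0.048, 0.6], "dr": [0, 0, 0], "grip": 0.1},
    {"dp": [-0.05, 0.048, 0.6], "dr": [0, 0, 0], "grip": 0.1},
  ],
)

```text
time_s: 12.05
eef_pos: [632.2, 202.2, 78.7]
tool_rot: [-0.608, -3.074, 0.007]
wrist_force: [-0.9, -0.1, -0.2]
grip_width: 39.6
grip_force: 0.0
```

Call:
drive_tool(
  plan=[
    {"dp": [0, 0, 0.2], "dr": [0, 0, 0], "grip": 0.1},
    {"dp": [0, 0, 0.4], "dr": [0, 0, 0], "grip": 0.1},
    {"dp": [0, 0, 0.4], "dr": [0, 0, 0], "grip": 0.1},
  ],
)

```text
time_s: 12.35
eef_pos: [634.3, 203.1, 41.7]
tool_rot: [-0.608, -3.078, 0.003]
wrist_force: [0.2, -0.6, -0.1]
grip_width: 39.4
grip_force: 0.0
```

Call:
drive_tool(
  plan=[
    {"dp": [0, 0, 0], "dr": [0, 0, 0], "grip": 1},
    {"dp": [0, 0, 0], "dr": [0, 0, 0], "grip": 1},
    {"dp": [0, 0, 0], "dr": [0, 0, 0], "grip": 1},
    {"dp": [0, 0, 0], "dr": [0, 0, 0], "grip": 1},
  ],
)

```text
time_s: 12.75
eef_pos: [637.4, 204.4, 44.6]
tool_rot: [0.606, 3.081, -0.0]
wrist_force: [-1.2, -3.0, 4.9]
grip_width: 18.9
grip_force: 20.0
```

Run:
```python
from h import *
o=sensors.get_obs(); im=vision.read_camera('wrist'); cv2.imwrite('pics/w11.png',im); b,g,r=[im[...,i].astype(int) for i in range(3)]
print(o['eef_pos'],o['grip_width'],o['grip_force'],R.from_rotvec(o['tool_rot']).as_matrix().T@[559.5-o['eef_pos'][0],36-o['eef_pos'][1],0])
for c in blobs((b>r+50)&(b>g+40),200)[:3]: print('blue',cv2.boundingRect(c),circle(cast('wrist',c,36,o)))
```

```text
[637.39  204.443  44.638] 18.90848628246752 20.003452599048615 [   8.261 -185.396   -0.061]
blue (246, 196, 148, 128) [631.113 206.434  42.297]
blue (452, 92, 124, 110) [606.598 319.196  29.854]
blue (300, 311, 43, 33) [662.22  195.095  14.733]
```

Call:
drive_tool(
  plan=[
    {"dp": [0, 0, -0.3], "dr": [0, 0, 0], "grip": 1},
    {"dp": [0, 0, -0.7], "dr": [0, 0, 0], "grip": 1},
    {"dp": [0, 0, -1], "dr": [0, 0, 0], "grip": 1},
    {"dp": [0, 0, -1], "dr": [0, 0, 0], "grip": 1},
  ],
)

```text
time_s: 13.2
eef_pos: [640.0, 205.9, 148.2]
tool_rot: [0.605, 3.074, 0.006]
wrist_force: [0.6, 0.5, -2.3]
grip_width: 18.8
grip_force: 20.0
```

Call:
drive_tool(
  plan=[
    {"dp": [0.05, -0.2, -0.1], "dr": [0, 0, 0], "grip": 1},
    {"dp": [0.05, -0.6, -0.1], "dr": [0, 0, 0], "grip": 1},
    {"dp": [0.05, -0.95, -0.1], "dr": [0, 0, 0], "grip": 1},
  ],
)

```text
time_s: 13.5
eef_pos: [594.4, 118.2, 151.9]
tool_rot: [-0.604, -3.081, 0.001]
wrist_force: [0.8, -0.7, -2.2]
grip_width: 18.8
grip_force: 20.0
```

Call:
drive_tool(
  plan=[
    {"dp": [0.01, -0.4, 0], "dr": [0, 0, 0], "grip": 1},
    {"dp": [0.01, -0.7, 0], "dr": [0, 0, 0], "grip": 1},
    {"dp": [0.01, -0.9, 0], "dr": [0, 0, 0], "grip": 1},
    {"dp": [0.01, -0.9, 0], "dr": [0, 0, 0], "grip": 1},
    {"dp": [0.01, -0.9, 0], "dr": [0, 0, 0], "grip": 1},
  ],
)

```text
time_s: 14.0
eef_pos: [560.4, 36.1, 152.3]
tool_rot: [-0.609, -3.081, -0.001]
wrist_force: [0.7, -0.2, -3.1]
grip_width: 18.9
grip_force: 20.0
```

Run:
```python
from h import *
o=sensors.get_obs(); print(o['eef_pos'],o['grip_width'],delta([562,35.3,135]))
```

```text
[560.449  36.106 152.333] 18.940808689279947 [-0.018 -0.002  0.173]
```

Call:
drive_tool(
  plan=[
    {"dp": [-0.018, 0, 0.1], "dr": [0, 0, 0], "grip": 1},
    {"dp": [-0.018, 0, 0.2], "dr": [0, 0, 0], "grip": 1},
    {"dp": [-0.018, 0, 0.2], "dr": [0, 0, 0], "grip": 1},
  ],
)

```text
time_s: 14.3
eef_pos: [561.2, 36.1, 130.9]
tool_rot: [-0.605, -3.079, 0.001]
wrist_force: [-1.3, 0.6, -3.0]
grip_width: 18.9
grip_force: 20.0
```

Call:
drive_tool(
  plan=[
    {"dp": [0, 0, 0.05], "dr": [0, 0, 0], "grip": 1},
    {"dp": [0, 0, 0.1], "dr": [0, 0, 0], "grip": 1},
    {"dp": [0, 0, 0.15], "dr": [0, 0, 0], "grip": 1},
    {"dp": [0, 0, 0.15], "dr": [0, 0, 0], "grip": 1},
  ],
)

```text
time_s: 14.7
eef_pos: [562.0, 35.3, 117.4]
tool_rot: [-0.607, -3.081, 0.0]
wrist_force: [-0.3, -0.2, -1.4]
grip_width: 19.0
grip_force: 20.0
```

Inside the opening with no contact. Lowering further.

Call:
drive_tool(
  plan=[
    {"dp": [0, 0, 0.1], "dr": [0, 0, 0], "grip": 1},
    {"dp": [0, 0, 0.2], "dr": [0, 0, 0], "grip": 1},
    {"dp": [0, 0, 0.3], "dr": [0, 0, 0], "grip": 1},
    {"dp": [0, 0, 0.3], "dr": [0, 0, 0], "grip": 1},
  ],
)

```text
time_s: 15.1
eef_pos: [561.0, 35.3, 86.2]
tool_rot: [-0.606, -3.079, 0.001]
wrist_force: [0.4, 0.6, -2.0]
grip_width: 18.9
grip_force: 20.0
```

Call:
drive_tool(
  plan=[
    {"dp": [0, 0, 0.07], "dr": [0, 0, 0], "grip": 1},
    {"dp": [0, 0, 0.14], "dr": [0, 0, 0], "grip": 1},
    {"dp": [0, 0, 0.16], "dr": [0, 0, 0], "grip": 1},
    {"dp": [0, 0, 0.16], "dr": [0, 0, 0], "grip": 1},
  ],
)

```text
time_s: 15.5
eef_pos: [562.2, 35.3, 71.7]
tool_rot: [-0.607, -3.082, 0.0]
wrist_force: [-0.3, -1.5, -1.8]
grip_width: 19.0
grip_force: 20.0
```

Call:
drive_tool(
  plan=[
    {"dp": [0, 0, 0.02], "dr": [0, 0, 0], "grip": 1},
    {"dp": [0, 0, 0.02], "dr": [0, 0, 0], "grip": 1},
  ],
)

```text
time_s: 15.7
eef_pos: [562.6, 35.2, 70.2]
tool_rot: [0.607, 3.082, -0.0]
wrist_force: [1.1, 0.0, -2.2]
grip_width: 18.9
grip_force: 20.0
```

Call:
drive_tool(
  plan=[
    {"dp": [0, 0, 0.02], "dr": [0, 0, 0], "grip": 1},
    {"dp": [0, 0, 0.02], "dr": [0, 0, 0], "grip": 1},
  ],
)

```text
time_s: 15.9
eef_pos: [562.5, 35.2, 68.1]
tool_rot: [-0.607, -3.082, 0.0]
wrist_force: [-0.2, -0.4, -2.7]
grip_width: 19.0
grip_force: 20.0
```

Call:
drive_tool(
  plan=[
    {"dp": [0, 0, 0.01], "dr": [0, 0, 0], "grip": 1},
    {"dp": [0, 0, 0.01], "dr": [0, 0, 0], "grip": 1},
  ],
)

```text
time_s: 16.1
eef_pos: [562.5, 35.2, 67.1]
tool_rot: [-0.607, -3.082, 0.0]
wrist_force: [-0.5, -0.3, -2.4]
grip_width: 19.0
grip_force: 20.0
```

Call:
drive_tool(
  plan=[
    {"dp": [0, 0, 0.007], "dr": [0, 0, 0], "grip": 1},
    {"dp": [0, 0, 0.007], "dr": [0, 0, 0], "grip": 1},
  ],
)

```text
time_s: 16.3
eef_pos: [562.6, 35.0, 66.7]
tool_rot: [0.607, 3.082, -0.001]
wrist_force: [-1.3, -0.9, 1.6]
grip_width: 18.9
grip_force: 20.0
```

Contact came at the height I predicted. I'll release, lift, and go to the ring at (421.5,253), turning the tool by +10.8° (dr z −0.06).

Call:
drive_tool(
  plan=[
    {"dp": [0, 0, -0.005], "dr": [0, 0, 0], "grip": 0.22},
    {"dp": [0, 0, -0.005], "dr": [0, 0, 0], "grip": 0.22},
    {"dp": [0, 0, -0.005], "dr": [0, 0, 0], "grip": 0.22},
  ],
)

```text
time_s: 16.6
eef_pos: [562.9, 35.3, 67.1]
tool_rot: [0.607, 3.082, 0.0]
wrist_force: [0.2, 1.1, -0.6]
grip_width: 33.9
grip_force: 0.0
```

Call:
drive_tool(
  plan=[
    {"dp": [0, 0, -0.2], "dr": [0, 0, 0], "grip": 0.22},
    {"dp": [0, 0, -0.6], "dr": [0, 0, 0], "grip": 0.22},
    {"dp": [0, 0, -0.9], "dr": [0, 0, 0], "grip": 0.22},
    {"dp": [0, 0, -0.9], "dr": [0, 0, 0], "grip": -1},
  ],
)

```text
time_s: 17.0
eef_pos: [566.0, 35.2, 161.3]
tool_rot: [0.605, 3.074, 0.002]
wrist_force: [-0.2, -0.2, -0.2]
grip_width: 38.8
grip_force: 0.0
```

Call:
drive_tool(
  plan=[
    {"dp": [0.4, 0.28, 0], "dr": [0, 0, 0], "grip": -1},
    {"dp": [0.8, 0.56, 0], "dr": [0, 0, 0], "grip": -1},
    {"dp": [1, 0.7, 0], "dr": [0, 0, 0], "grip": -1},
  ],
)

```text
time_s: 17.3
eef_pos: [493.4, 140.0, 155.9]
tool_rot: [-0.606, -3.08, -0.0]
wrist_force: [0.6, -1.0, -0.0]
grip_width: 62.7
grip_force: 0.0
```

Call:
drive_tool(
  plan=[
    {"dp": [0.4, 0.28, 0], "dr": [0, 0, -0.03], "grip": -1},
    {"dp": [0.8, 0.56, 0], "dr": [0, 0, -0.06], "grip": -1},
    {"dp": [1, 0.7, 0], "dr": [0, 0, -0.06], "grip": -1},
    {"dp": [1, 0.7, 0], "dr": [0, 0, -0.06], "grip": -1},
    {"dp": [1, 0.7, 0], "dr": [0, 0, -0.06], "grip": -1},
  ],
)

```text
time_s: 17.8
eef_pos: [430.3, 240.6, 156.4]
tool_rot: [-0.312, -3.126, 0.001]
wrist_force: [0.8, -0.7, 0.3]
grip_width: 87.3
grip_force: 0.0
```

Run:
```python
from h import *
o=sensors.get_obs(); im=vision.read_camera('wrist'); cv2.imwrite('pics/w12.png',im); b,g,r=[im[...,i].astype(int) for i in range(3)]
M=R.from_rotvec(o['tool_rot']).as_matrix()
print(o['eef_pos'],o['grip_width'],'ydir',np.degrees(np.arctan2(M[1,1],M[0,1])))
for c in blobs((g>r+40)&(g>b+40),400)[:2]: print('green',cv2.boundingRect(c),circle(cast('wrist',c,18,o)),circle(cast('wrist',c,62,o)))
L=[c for c in blobs((r>g+60)&(r>b+100)&(g>50),30)]
P=[]
for c in L:
    p=cast('wrist',c.mean(0),17,o)[0]
    if np.hypot(*(p-[421.5,253]))<65: P.append(p); print('lug',c.mean(0),p,cv2.contourArea(c))
P=np.array(P); print(P.mean(0))
```

```text
[430.258 240.62  156.415] 87.28553091679946 ydir 78.61744036367504
green (287, 163, 95, 101) [425.16  253.563  45.69 ] [414.418 254.126  39.304]
green (571, 63, 26, 40) [359.959 467.392  14.806] [358.331 438.067  12.737]
lug [306.975 254.   ] [457.034 223.473] 133.0
lug [386.477 210.432] [431.204 300.172] 125.0
lug [306.058 163.348] [377.586 239.634] 72.5
[421.941 254.426]
```

The lug is at 78.6°, in line with the tool y axis at 78.6°. Descending on the hub.

Call:
drive_tool(
  plan=[
    {"dp": [0.09, 0.115, 0.1], "dr": [0, 0, 0], "grip": -1},
    {"dp": [0.09, 0.115, 0.4], "dr": [0, 0, 0], "grip": -1},
    {"dp": [0.09, 0.115, 0.7], "dr": [0, 0, 0], "grip": -1},
    {"dp": [0.09, 0.115, 0.7], "dr": [0, 0, 0], "grip": -1},
  ],
)

```text
time_s: 18.25
eef_pos: [421.2, 252.1, 83.4]
tool_rot: [-0.316, -3.119, 0.006]
wrist_force: [-0.8, -1.0, -0.7]
grip_width: 87.8
grip_force: 0.0
```

Call:
drive_tool(
  plan=[
    {"dp": [0, 0, 0.25], "dr": [0, 0, 0], "grip": -1},
    {"dp": [0, 0, 0.5], "dr": [0, 0, 0], "grip": -1},
    {"dp": [0, 0, 0.62], "dr": [0, 0, 0], "grip": -1},
    {"dp": [0, 0, 0.62], "dr": [0, 0, 0], "grip": -1},
  ],
)

```text
time_s: 18.65
eef_pos: [423.3, 253.2, 24.1]
tool_rot: [-0.315, -3.123, 0.002]
wrist_force: [-0.5, 0.0, 0.4]
grip_width: 87.6
grip_force: 0.0
```

Call:
drive_tool(
  plan=[
    {"dp": [0, 0, 0], "dr": [0, 0, 0], "grip": 1},
    {"dp": [0, 0, 0], "dr": [0, 0, 0], "grip": 1},
    {"dp": [0, 0, 0], "dr": [0, 0, 0], "grip": 1},
    {"dp": [0, 0, 0], "dr": [0, 0, 0], "grip": 1},
    {"dp": [0, 0, 0], "dr": [0, 0, 0], "grip": 1},
  ],
)

```text
time_s: 19.15
eef_pos: [424.3, 253.6, 25.5]
tool_rot: [0.314, 3.125, -0.0]
wrist_force: [-1.1, -1.8, 5.3]
grip_width: 55.8
grip_force: 20.0
```

Run:
```python
from h import *
o=sensors.get_obs(); im=vision.read_camera('wrist'); cv2.imwrite('pics/w13.png',im); b,g,r=[im[...,i].astype(int) for i in range(3)]
M=R.from_rotvec(o['tool_rot']).as_matrix()
print(o['eef_pos'],o['grip_width'],o['grip_force'],o['wrist_force'],'ydir',np.degrees(np.arctan2(M[1,1],M[0,1])))
for c in blobs((g>r+40)&(g>b+40),400)[:2]: print('green',cv2.boundingRect(c),circle(cast('wrist',c,18,o)))
for c in blobs((r>g+60)&(r>b+100)&(g>50),30):
    p=cast('wrist',c.mean(0),17,o)[0]
    if np.hypot(*(p-[421.5,253]))<65: print('lug',c.mean(0),p,cv2.contourArea(c))
```

```text
[424.275 253.611  25.539] 55.837171870508556 20.000666677951813 [-1.112 -1.8    5.275] ydir 78.53643074790143
green (244, 200, 155, 185) [432.955 252.733  56.183]
lug [406.571 278.157] [430.458 300.789] 358.0
lug [274.758 206.411] [377.451 239.937] 236.0
lug [288.216 258.039] [406.227 240.34 ] 149.5
```

The ring is gripped on its flats at 55.8 mm. I'll lift it, carry it to the barrel, then turn 27° clockwise so the lugs line up with the notches at 51.5°.

Call:
drive_tool(
  plan=[
    {"dp": [0, 0, -0.3], "dr": [0, 0, 0], "grip": 1},
    {"dp": [0, 0, -0.7], "dr": [0, 0, 0], "grip": 1},
    {"dp": [0, 0, -1], "dr": [0, 0, 0], "grip": 1},
    {"dp": [0, 0, -1], "dr": [0, 0, 0], "grip": 1},
  ],
)

```text
time_s: 19.6
eef_pos: [426.7, 254.9, 128.4]
tool_rot: [0.313, 3.12, 0.006]
wrist_force: [0.9, 0.2, -3.7]
grip_width: 56.1
grip_force: 20.0
```

Call:
drive_tool(
  plan=[
    {"dp": [-0.2, -0.2, -0.25], "dr": [0, 0, 0], "grip": 1},
    {"dp": [-0.5, -0.5, -0.25], "dr": [0, 0, 0], "grip": 1},
    {"dp": [-0.75, -0.8, -0.25], "dr": [0, 0, 0], "grip": 1},
    {"dp": [-0.89, -0.94, -0.25], "dr": [0, 0, 0], "grip": 1},
    {"dp": [-0.89, -0.94, -0.25], "dr": [0, 0, 0], "grip": 1},
  ],
)

```text
time_s: 20.1
eef_pos: [493.2, 141.6, 148.5]
tool_rot: [-0.319, -3.124, 0.002]
wrist_force: [-0.3, 0.5, -3.7]
grip_width: 55.6
grip_force: 20.0
```

Call:
drive_tool(
  plan=[
    {"dp": [-0.3, -0.3, 0], "dr": [0, 0, 0], "grip": 1},
    {"dp": [-0.6, -0.6, 0], "dr": [0, 0, 0], "grip": 1},
    {"dp": [-0.8, -0.85, 0], "dr": [0, 0, 0], "grip": 1},
    {"dp": [-0.89, -0.94, 0], "dr": [0, 0, 0], "grip": 1},
    {"dp": [-0.89, -0.94, 0], "dr": [0, 0, 0], "grip": 1},
  ],
)

```text
time_s: 20.6
eef_pos: [560.9, 33.7, 148.8]
tool_rot: [-0.317, -3.124, -0.0]
wrist_force: [0.3, 0.3, -2.2]
grip_width: 55.8
grip_force: 20.0
```

Call:
drive_tool(
  plan=[
    {"dp": [0, 0, 0], "dr": [0, 0, 0.04], "grip": 1},
    {"dp": [0, 0, 0], "dr": [0, 0, 0.08], "grip": 1},
    {"dp": [0, 0, 0], "dr": [0, 0, 0.12], "grip": 1},
    {"dp": [0, 0, 0], "dr": [0, 0, 0.15], "grip": 1},
    {"dp": [0, 0, 0], "dr": [0, 0, 0.15], "grip": 1},
  ],
)

```text
time_s: 21.1
eef_pos: [559.3, 36.1, 149.3]
tool_rot: [-1.033, -2.964, -0.0]
wrist_force: [-0.7, -0.2, -3.6]
grip_width: 55.5
grip_force: 20.0
```

Run:
```python
from h import *
o=sensors.get_obs(); im=vision.read_camera('wrist'); cv2.imwrite('pics/w14.png',im); sc=vision.read_camera('scene');cv2.imwrite('pics/s14.png',sc)
M=R.from_rotvec(o['tool_rot']).as_matrix()
print(o['eef_pos'],o['grip_width'],o['wrist_force'],'ydir',np.degrees(np.arctan2(M[1,1],M[0,1])),delta([561.2,34.3,130]),o['joint_positions'])
```

```text
[559.256  36.132 149.297] 55.51675831792007 [-0.667 -0.249 -3.556] ydir 51.566114017141075 [-0.018 -0.001  0.195] [-0.059  0.365  1.665  0.001  1.114 -0.96 ]
```

Call:
drive_tool(
  plan=[
    {"dp": [-0.018, 0, 0.15], "dr": [0, 0, 0], "grip": 1},
    {"dp": [-0.018, 0, 0.3], "dr": [0, 0, 0], "grip": 1},
    {"dp": [-0.018, 0, 0.37], "dr": [0, 0, 0], "grip": 1},
    {"dp": [-0.018, 0, 0.37], "dr": [0, 0, 0], "grip": 1},
  ],
)

```text
time_s: 21.6
eef_pos: [561.1, 33.4, 111.8]
tool_rot: [-1.032, -2.964, 0.001]
wrist_force: [-0.2, 0.5, -2.6]
grip_width: 55.9
grip_force: 20.0
```

Call:
drive_tool(
  plan=[
    {"dp": [0, 0, 0.03], "dr": [0, 0, 0], "grip": 1},
    {"dp": [0, 0, 0.06], "dr": [0, 0, 0], "grip": 1},
    {"dp": [0, 0, 0.06], "dr": [0, 0, 0], "grip": 1},
  ],
)

```text
time_s: 21.9
eef_pos: [562.5, 32.9, 107.0]
tool_rot: [1.035, 2.966, -0.0]
wrist_force: [-0.7, 0.9, -3.2]
grip_width: 55.8
grip_force: 20.0
```

Call:
drive_tool(
  plan=[
    {"dp": [0, 0, 0.02], "dr": [0, 0, 0], "grip": 1},
    {"dp": [0, 0, 0.04], "dr": [0, 0, 0], "grip": 1},
    {"dp": [0, 0, 0.04], "dr": [0, 0, 0], "grip": 1},
  ],
)

```text
time_s: 22.2
eef_pos: [562.3, 32.9, 102.8]
tool_rot: [-1.035, -2.966, 0.0]
wrist_force: [0.0, 0.1, -3.5]
grip_width: 55.7
grip_force: 20.0
```

Call:
drive_tool(
  plan=[
    {"dp": [0.015, 0, 0.02], "dr": [0, 0, 0], "grip": 1},
    {"dp": [0.015, 0, 0.04], "dr": [0, 0, 0], "grip": 1},
    {"dp": [0.015, 0, 0.04], "dr": [0, 0, 0], "grip": 1},
  ],
)

```text
time_s: 22.5
eef_pos: [561.1, 33.8, 98.7]
tool_rot: [-1.035, -2.966, 0.0]
wrist_force: [-0.6, -0.1, -3.2]
grip_width: 56.4
grip_force: 20.0
```

Call:
drive_tool(
  plan=[
    {"dp": [0, 0, 0.015], "dr": [0, 0, 0], "grip": 1},
    {"dp": [0, 0, 0.03], "dr": [0, 0, 0], "grip": 1},
    {"dp": [0, 0, 0.03], "dr": [0, 0, 0], "grip": 1},
  ],
)

```text
time_s: 22.8
eef_pos: [561.1, 33.8, 95.7]
tool_rot: [-1.035, -2.966, 0.0]
wrist_force: [-1.4, -0.2, -2.9]
grip_width: 55.6
grip_force: 20.0
```

Call:
drive_tool(
  plan=[
    {"dp": [0, 0, 0.015], "dr": [0, 0, 0], "grip": 1},
    {"dp": [0, 0, 0.015], "dr": [0, 0, 0], "grip": 1},
  ],
)

```text
time_s: 23.0
eef_pos: [561.2, 33.8, 94.3]
tool_rot: [-1.035, -2.966, 0.0]
wrist_force: [-0.3, -0.2, -2.4]
grip_width: 55.7
grip_force: 20.0
```

The nose is at about 69 mm, below lip height, with no contact. The lugs are in the notches.

Call:
drive_tool(
  plan=[
    {"dp": [0, 0, 0.025], "dr": [0, 0, 0], "grip": 1},
    {"dp": [0, 0, 0.05], "dr": [0, 0, 0], "grip": 1},
    {"dp": [0, 0, 0.05], "dr": [0, 0, 0], "grip": 1},
  ],
)

```text
time_s: 23.3
eef_pos: [561.0, 33.8, 89.0]
tool_rot: [-1.035, -2.966, 0.001]
wrist_force: [0.5, -0.8, -3.2]
grip_width: 56.1
grip_force: 20.0
```

Call:
drive_tool(
  plan=[
    {"dp": [0, 0, 0.02], "dr": [0, 0, 0], "grip": 1},
    {"dp": [0, 0, 0.04], "dr": [0, 0, 0], "grip": 1},
    {"dp": [0, 0, 0.04], "dr": [0, 0, 0], "grip": 1},
  ],
)

```text
time_s: 23.6
eef_pos: [561.0, 33.8, 85.1]
tool_rot: [-1.035, -2.966, 0.0]
wrist_force: [0.2, -0.2, -3.1]
grip_width: 55.9
grip_force: 20.0
```

Call:
drive_tool(
  plan=[
    {"dp": [0, 0, 0.012], "dr": [0, 0, 0], "grip": 1},
    {"dp": [0, 0, 0.012], "dr": [0, 0, 0], "grip": 1},
  ],
)

```text
time_s: 23.8
eef_pos: [561.2, 33.8, 84.1]
tool_rot: [-1.035, -2.966, 0.0]
wrist_force: [-0.2, -0.2, -4.6]
grip_width: 55.7
grip_force: 20.0
```

The ring is down in the notches. I'll loosen the fingers to about 59 mm and turn clockwise.

Call:
drive_tool(
  plan=[
    {"dp": [0, 0, 0], "dr": [0, 0, 0], "grip": -0.34},
    {"dp": [0, 0, 0], "dr": [0, 0, 0], "grip": -0.34},
    {"dp": [0, 0, 0], "dr": [0, 0, 0], "grip": -0.34},
  ],
)

```text
time_s: 24.1
eef_pos: [561.7, 33.8, 84.6]
tool_rot: [1.035, 2.965, 0.0]
wrist_force: [0.1, -0.4, 0.1]
grip_width: 58.7
grip_force: 0.0
```

Call:
drive_tool(
  plan=[
    {"dp": [0, 0, 0], "dr": [0, 0, 0.025], "grip": -0.34},
    {"dp": [0, 0, 0], "dr": [0, 0, 0.05], "grip": -0.34},
    {"dp": [0, 0, 0], "dr": [0, 0, 0.08], "grip": -0.34},
    {"dp": [0, 0, 0], "dr": [0, 0, 0.11], "grip": -0.34},
    {"dp": [0, 0, 0], "dr": [0, 0, 0.11], "grip": -0.34},
  ],
)

```text
time_s: 24.6
eef_pos: [561.4, 33.6, 84.5]
tool_rot: [1.53, 2.743, -0.0]
wrist_force: [-0.7, -0.3, 0.9]
grip_width: 58.8
grip_force: 0.3
```

```bash
cat > q.py <<'E'
from h import *
o=sensors.get_obs(); M=R.from_rotvec(o['tool_rot']).as_matrix()
print(o['time_s'],o['eef_pos'],'w',o['grip_width'],'F',o['wrist_force'],'T',o['ft_torque'],'ydir',np.degrees(np.arctan2(M[1,1],M[0,1])),o['grip_force'])
E
python3 q.py
```

```text
24.6 [561.406  33.627  84.479] w 58.800141111531666 F [-0.726 -0.27   0.879] T [-0.062  0.132  0.032] ydir 31.68410095448519 0.329163326570342
```

Call:
drive_tool(
  plan=[
    {"dp": [0, 0, 0], "dr": [0, 0, 0.04], "grip": -0.34},
    {"dp": [0, 0, 0], "dr": [0, 0, 0.08], "grip": -0.34},
    {"dp": [0, 0, 0], "dr": [0, 0, 0.12], "grip": -0.34},
    {"dp": [0, 0, 0], "dr": [0, 0, 0.16], "grip": -0.34},
    {"dp": [0, 0, 0], "dr": [0, 0, 0.16], "grip": -0.34},
  ],
)

```text
time_s: 25.1
eef_pos: [559.8, 33.0, 84.1]
tool_rot: [-2.163, -2.277, 0.004]
wrist_force: [-2.4, -3.4, 1.5]
grip_width: 58.6
grip_force: 2.0
```

```bash
python3 q.py
python3 - <<'E'
from h import *
o=sensors.get_obs(); im=vision.read_camera('scene'); cv2.imwrite('pics/s15.png',im); b,g,r=[im[...,i].astype(int) for i in range(3)]
for c in blobs((r>g+60)&(r>b+100)&(g>50),3): 
    if 280<c.mean(0)[0]<380: print(c.mean(0))
for c in blobs((g>r+40)&(g>b+40),100)[:3]: print('green',cv2.boundingRect(c))
E
```

```text
25.1 [559.843  32.999  84.064] w 58.64845057535654 F [-2.402 -3.399  1.54 ] T [-0.579  0.647  0.166] ydir 2.9247746433188873 2.0076345269262674
green (310, 241, 44, 43)
```

Call:
drive_tool(
  plan=[
    {"dp": [0, 0, 0], "dr": [0, 0, 0.03], "grip": -0.34},
    {"dp": [0, 0, 0], "dr": [0, 0, 0.06], "grip": -0.34},
    {"dp": [0, 0, 0], "dr": [0, 0, 0.09], "grip": -0.34},
    {"dp": [0, 0, 0], "dr": [0, 0, 0.11], "grip": -0.34},
    {"dp": [0, 0, 0], "dr": [0, 0, 0.11], "grip": -0.34},
  ],
)

```text
time_s: 25.65
eef_pos: [559.3, 33.1, 83.0]
tool_rot: [-2.52, -1.874, 0.006]
wrist_force: [-2.6, -5.1, -6.5]
grip_width: 59.3
grip_force: 8.7
```

```bash
python3 q.py
```

```text
25.65 [559.345  33.06   83.018] w 59.3211885025517 F [-2.605 -5.063 -6.462] T [-0.967  0.318  0.039] ydir -16.748582677424714 8.687770769465715
```

Call:
drive_tool(
  plan=[
    {"dp": [0, 0, 0.01], "dr": [0, 0, 0.0], "grip": -0.34},
    {"dp": [0, 0, 0.03], "dr": [0, 0, 0.02], "grip": -0.34},
    {"dp": [0, 0, 0.03], "dr": [0, 0, 0.04], "grip": -0.34},
    {"dp": [0, 0, 0.03], "dr": [0, 0, 0.05], "grip": -0.34},
    {"dp": [0, 0, 0.03], "dr": [0, 0, 0.05], "grip": -0.34},
  ],
)

```text
time_s: 26.15
eef_pos: [560.4, 33.4, 81.6]
tool_rot: [-2.66, -1.672, 0.003]
wrist_force: [-4.0, -3.2, 4.9]
grip_width: 59.2
grip_force: 9.5
```

```bash
python3 q.py
```

```text
26.15 [560.429  33.424  81.626] w 59.16335518994848 F [-4.047 -3.199  4.914] T [-0.559  0.805  0.126] ydir -25.709564898948933 9.478013457264751
```

Nearing the stop, so now small steps with a torque reading after each.

Call:
drive_tool(
  plan=[
    {"dp": [0, 0, 0.01], "dr": [0, 0, 0.01], "grip": -0.34},
    {"dp": [0, 0, 0.01], "dr": [0, 0, 0.025], "grip": -0.34},
    {"dp": [0, 0, 0.01], "dr": [0, 0, 0.025], "grip": -0.34},
  ],
)

```text
time_s: 26.45
eef_pos: [560.1, 33.1, 80.8]
tool_rot: [2.723, 1.566, -0.004]
wrist_force: [-5.8, -3.8, 8.3]
grip_width: 58.9
grip_force: 9.7
```

```bash
python3 q.py
```

```text
26.45 [560.113  33.121  80.779] w 58.91901682993744 F [-5.786 -3.826  8.329] T [-0.79   1.083  0.202] ydir -30.212730082364278 9.666072651743889
```

Call:
drive_tool(
  plan=[
    {"dp": [0, 0, 0.005], "dr": [0, 0, 0.01], "grip": -0.34},
    {"dp": [0, 0, 0.005], "dr": [0, 0, 0.016], "grip": -0.34},
    {"dp": [0, 0, 0.005], "dr": [0, 0, 0.016], "grip": -0.34},
  ],
)

```text
time_s: 26.75
eef_pos: [559.9, 33.0, 80.4]
tool_rot: [2.761, 1.498, -0.004]
wrist_force: [-6.3, -4.9, 9.1]
grip_width: 59.3
grip_force: 10.5
```

```bash
python3 q.py
```

```text
26.75 [559.907  33.036  80.372] w 59.3448418913751 F [-6.333 -4.894  9.07 ] T [-0.806  1.194  0.313] ydir -33.035979246300556 10.483636013232172
```

Call:
drive_tool(
  plan=[
    {"dp": [0, 0, -0.005], "dr": [0, 0, 0.007], "grip": -0.34},
    {"dp": [0, 0, -0.005], "dr": [0, 0, 0.014], "grip": -0.34},
    {"dp": [0, 0, -0.005], "dr": [0, 0, 0.014], "grip": -0.34},
  ],
)

```text
time_s: 27.05
eef_pos: [558.6, 33.1, 80.4]
tool_rot: [-2.792, -1.438, 0.008]
wrist_force: [-7.8, -4.0, 7.3]
grip_width: 58.9
grip_force: 12.6
```

```bash
python3 q.py
```

```text
27.05 [558.583  33.137  80.408] w 58.862625418737785 F [-7.769 -4.044  7.35 ] T [-0.826  1.445  0.663] ydir -35.50833522293129 12.624860052019358
```

Call:
drive_tool(
  plan=[
    {"dp": [0, 0, 0], "dr": [0, 0, 0.007], "grip": -0.34},
    {"dp": [0, 0, 0], "dr": [0, 0, 0.011], "grip": -0.34},
    {"dp": [0, 0, 0], "dr": [0, 0, 0.011], "grip": -0.34},
  ],
)

```text
time_s: 27.35
eef_pos: [558.1, 32.7, 80.4]
tool_rot: [-2.816, -1.392, 0.01]
wrist_force: [-9.1, -5.3, 9.7]
grip_width: 59.1
grip_force: 20.6
```

```bash
python3 q.py
```

```text
27.35 [558.063  32.657  80.37 ] w 59.10363383904638 F [-9.146 -5.281  9.721] T [-0.982  1.63   1.266] ydir -37.38354262779908 20.606753239408135
```

Torque rose sharply to 1.27 N m at the expected angle, so this is the stop. I'll back the fingers off into the slack, open, and rise.

Call:
drive_tool(
  plan=[
    {"dp": [0, 0, 0], "dr": [0, 0, -0.025], "grip": -0.34},
    {"dp": [0, 0, 0], "dr": [0, 0, -0.04], "grip": -0.34},
    {"dp": [0, 0, 0], "dr": [0, 0, -0.04], "grip": -1},
    {"dp": [0, 0, 0], "dr": [0, 0, -0.04], "grip": -1},
    {"dp": [0, 0, 0], "dr": [0, 0, -0.04], "grip": -1},
  ],
)

```text
time_s: 27.85
eef_pos: [561.5, 34.1, 80.2]
tool_rot: [-2.728, -1.558, -0.001]
wrist_force: [-0.1, 0.2, 0.4]
grip_width: 79.5
grip_force: 0.0
```

Call:
drive_tool(
  plan=[
    {"dp": [0, 0, 0], "dr": [0, 0, 0], "grip": -1},
    {"dp": [0, 0, 0], "dr": [0, 0, 0], "grip": -1},
    {"dp": [0, 0, -0.2], "dr": [0, 0, 0], "grip": -1},
    {"dp": [0, 0, -0.6], "dr": [0, 0, 0], "grip": -1},
    {"dp": [0, 0, -1], "dr": [0, 0, 0], "grip": -1},
  ],
)

```text
time_s: 28.35
eef_pos: [560.4, 34.0, 180.6]
tool_rot: [-2.727, -1.557, 0.003]
wrist_force: [0.0, -0.2, 1.0]
grip_width: 87.5
grip_force: 0.0
```

Call:
drive_tool(
  plan=[
    {"dp": [0, 0, -0.5], "dr": [0, 0, 0], "grip": -1},
    {"dp": [0, 0, -0.8], "dr": [0, 0, 0], "grip": -1},
    {"dp": [0, 0, -0.8], "dr": [0, 0, 0], "grip": -1},
    {"dp": [0, 0, -0.8], "dr": [0, 0, 0], "grip": -1},
  ],
)

```text
time_s: 28.75
eef_pos: [561.4, 33.9, 260.5]
tool_rot: [2.728, 1.557, 0.001]
wrist_force: [-0.6, 0.2, -0.9]
grip_width: 88.1
grip_force: 0.0
```

```bash
python3 q.py
python3 - <<'E'
from h import *
o=sensors.get_obs(); w=vision.read_camera('wrist'); s=vision.read_camera('side'); 
g=[im[...,1].astype(int)-np.maximum(im[...,0],im[...,2]) for im in (w,s)]
for c in blobs(g[1]>40,60)[:2]: print('side green',cv2.boundingRect(c))
for z in (120,116): print(z,[proj('side',[559.5+32*np.cos(a),36+32*np.sin(a),z])[1] for a in (2.2,1.75,1.4)])
for c in blobs(g[0]>40,400)[:1]: 
    for z in (116,): print('wrist green',cv2.boundingRect(c),circle(cast('wrist',c,z,o)))
a=cv2.resize(w[120:320,210:410],(400,400),interpolation=cv2.INTER_CUBIC); b=cv2.resize(s[150:270,270:390],(400,400),interpolation=cv2.INTER_CUBIC)
cv2.imwrite('pics/end.png',np.hstack([a,b]))
E
```

```text
28.75 [561.433  33.91  260.541] w 88.11058027261492 F [-0.596  0.229 -0.925] T [-0.09   0.123 -0.039] ydir -30.548828895708706 0.0
side green (314, 205, 36, 32)
120 [np.float64(205.37725458480833), np.float64(203.17305205220777), np.float64(202.3648242083518)]
116 [np.float64(206.9062371830029), np.float64(204.69474152485694), np.float64(203.88349725632324)]
wrist green (279, 166, 85, 87) [568.954  41.675  39.293]
```

View pics/end.png

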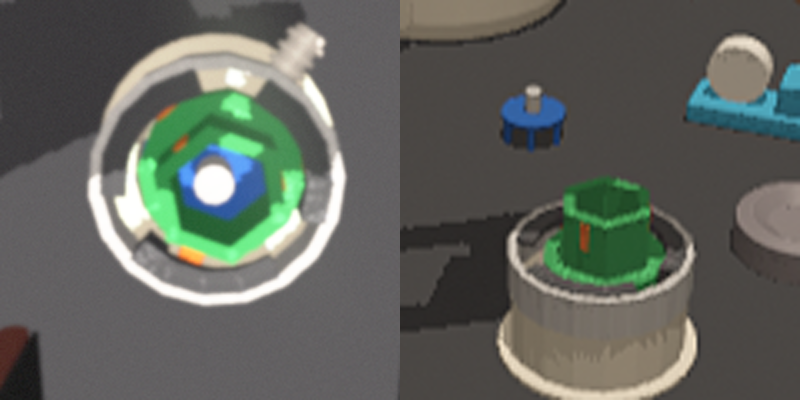

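The ring sits level with its lugs under the lip, about 75–80° clockwise of the notches, and the spacer knob is visible inside it. The side view puts the top of the hub near 116 mm, which matches home. The gripper is clear, so I'm handing in.

```bash
python3 -c "
from workcell import ctrl
print(ctrl.close_job())"
```

```text
the job is handed in; nothing more can be done
None
```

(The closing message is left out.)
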